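# Close the capsule tin and take off its outer lid

## Task

Lay the metal bar across the two notched brackets inside the open capsule tin and let go of it; then carry the nested pair of lids over by the inner lid's black knob, lower both together gently onto the tin until the inner lid is seated, and let go. Finally grip the outer lid by its collar and lift it alone, level, until all of it is above the top of the black knob, and finish while still holding it there over the tin, with the inner lid left seated. Do not disturb the other things on the counter.

Things in the scene. Friction and masses are not known exactly. Their poses are not given: they have to be found in the camera images.
- tin: Open round steel tin fixed to the counter, left or right of the middle, turned up to 46 degrees. 126 mm outside diameter, 3 mm wall, 80 mm tall. Origin: centre of underside, z up. The bar belongs inside, along the tin's y axis, on two brackets at +y and -y. Capsules fill the tin up to 32 mm.
- tin_notch_a (a point): Centre of the floor of the bracket at the tin's +y side, 46.5 mm from the axis, 48 mm above the tin's underside (32 mm below the rim). The flat floor is 17 mm long (38 to 55 mm from the axis), between two cheeks 24 mm apart that rise 12 mm above it. Axes as the tin's.
- tin_notch_b (a point): The same point of the like bracket at the tin's -y side.
- bar: Straight square aluminium bar, 14 x 14 mm, 100 mm long, about 80 g, lying on the counter between tin and lids. Origin at the centre of its underside, long axis along its y.
- inner_lid: Steel inner lid, at first on the counter under the outer lid. Origin: centre of underside, z up. Plug 115 mm across, 12 mm deep, tapering to 104 mm at the bottom; above it a flange 132 mm across, 3 mm thick, that rests on the tin's rim. Seated, its origin is 68 mm above the tin's, with 2.5 mm play all round. 0.15 to 0.31 kg. Lifting it carries both lids.
- knob_top (a point): Centre of the top of the inner lid's black cylindrical knob: 16 mm across, on the lid's axis, from 15 to 72 mm above the inner lid's origin. It stands up through the outer lid's collar and, nested, ends 32 mm above the collar.
- outer_lid: Steel outer lid lying loosely on the inner lid's flange (3 mm play, no catch). Origin: centre of its skirt's lower edge, z up; 5 mm above the inner lid's origin when nested. Skirt 144 mm outside, 138 mm inside, 10 mm deep; top plate 10 to 13 mm above the origin with a 42 mm central hole. 0.13 to 0.25 kg.
- collar_top (a point): Centre of the top of the outer lid's grip: an upright ring collar round its hole, 52 mm outside and 42 mm inside diameter, 22 mm tall, from 13 to 35 mm above the outer lid's origin.
- glass_a: Bystander: small clear tea glass, 58 mm across, 85 mm tall. Origin at the centre of its underside.
- glass_b: Bystander: second small clear tea glass, same size. Origin at the centre of its underside.
- saucers: Bystander: pile of four blue saucers, one piece, 108 mm across, 28 mm tall. Origin at the centre of its underside.
- spoon: Bystander: steel spoon lying on the counter, 140 mm long. Origin at the underside, near its middle.
- jar: Bystander: glass jar with steel cap, 76 mm across, 110 mm tall. Origin at the centre of its underside.
- mug: Bystander: white mug with side handle, 80 mm across, 85 mm tall. Origin at the centre of its underside.
- picks: Bystander: glass of wooden toothpicks, 66 mm across, about 92 mm tall with the sticks. Origin at the centre of its underside.
Things that resemble listed ones, but are neither listed nor needed, are in the scene too. What is shaped like the inner_lid but green is not meant.

How it is judged:
By the outcome, as a careful person would: the job done as asked, in the order asked, and still so for the second after the job is handed in, while the arm keeps its last pose, push and grip.
It also fails if it takes over 72 s, if anything falls off the work surface, if the arm or the gripper's body presses on something with over 40 N, if the wrist force passes 120 N, or if a joint passes its speed limit or range.

## Robot

A 6-joint arm with a two-finger parallel gripper is mounted at the origin on the work surface. World frame = base frame: x ahead of the robot, y to its left, z up, the work surface at z = 0. Lengths are in mm, angles in degrees, forces in N, time in s.
With the tool pointing down it reaches from about 350 to 850 mm from the base axis. Payload 8.1 kg.
Tool frame: the origin (TCP) lies midway between the tips of the shut fingers; the grasp point (between the pads) lies hold_point_z behind it (hold_point_z is the distance from the TCP to the grasp point, in mm); z points along the fingers, x is the direction in which the jaws open and shut, and the axes are right-handed (so a half turn about z gives the same grasp; the last joint's range is limited). The gripper opens to 85 mm and grips with 20 to 120 N. Pads are 22 mm wide; open, the fingers measure 114 mm over their backs; the gripper's body (76 mm by 85 mm) begins 54 mm behind the grasp point. The pads swing forward as they close: fully open they stand 13 mm farther back than shut.
Start: joints at [64.836, 7.471, 85.268, -0, 87.261, -4.893], TCP at [207.858, 562.85, 231.292] pointing down, gripper open.
Joint ranges: [-169.43, 169.43], [-51.17, 129.36], [1.28, 143.12], [-76.62, 256.62], [0, 156.53], [-152.29, 152.29]. Speed limits (degrees/s): [136.94, 136.94, 159.86, 180, 180, 180].

## Interface

Orientations are given as [roll, pitch, yaw] about the fixed x, y, z axes, in that order (R = Rz(yaw) Ry(pitch) Rx(roll)).
In Python, from bench import * gives the robot as it stands.
- The arm moves only by the shell command python3 -m pendant 'ROWS' [OPENING] [FORCE]. ROWS is JSON, a list that holds one entry, the list of rows, each a list of 4 numbers: the shift along the tool's x, y, z normalised to -1 to 1, where 1 is 0.02 m, then the turn about the tool's z normalised to -1 to 1, where 1 is 0.08 rad. A call has exactly 10 rows; each row shifts and turns the pose as measured when the row begins, along the tool's axes as they then stand; what a row does not reach is not made up. A row lasts 1/12 s, in which the tool goes at most 41.7 mm and 7.16 degrees, less where a joint would pass 70% of its speed; a pose out of reach is approached as far as the arm can. A call with a number of a shift or a turn outside -1 to 1 is refused whole. A call with a gripper value outside its range is refused whole. OPENING is the gripper's target within -1 to 1 (fully open at 1, half-way at 0, shut at -1), set as the call begins (- or left out, the last holds). The fingers move at their own pace and stop on an object; FORCE is the grip in N (left out, the last holds). Time passes only in rows, so rows that do not move let the fingers close, or fill a call up. It gives the time, the measured TCP pose, the force and the opening at its end, in the units of the state.
- sense(): the state, without advancing time (a new reading comes with each control period).
- snapshot(name): name is "scene" or "top" or "wrist"; returns the picture (400x640x3 uint8, red, green, blue); there is no depth.
- calibration(name): a dict with "mtx" (3x3 intrinsics, pixels), "world_to_cam" (4x4, takes a point from world to camera coordinates); the wrist camera has in their place "hand_eye" (4x4, takes a point from camera to tool coordinates, whose origin is the TCP and whose axes are the tool frame's). Camera axes: x right, y down, z forward; pixel columns grow to the right and rows downward; lengths in mm; the calibration is good to about 2 mm. A picture is of the moment at which its call begins: read the wrist's pose just before it. calibration takes no time and is no camera call.
- hand_in(): hands the job in, once; it reports no verdict.
The state is a dict: "time": time; "joint_pos": joint angles; "qd": joint speeds; "joint_efforts": joint torques, N m; "tool_pos": TCP position; "tcp_rot": TCP orientation; "ft_force": force on the tool from outside, world axes, zero at the start; "wrist_torque": the same for the moment, N m; "finger_gap": finger opening in mm.
Only numpy, scipy, OpenCV 4.12 (cv2) and the standard library are available. Lean on these libraries where they do the work, as an engineer would, in place of code of your own. Each camera call takes 0.05 s, during which the arm holds its last target.

## Working session

There is one attempt and no reset: what is moved stays moved. The work goes in short steps, Python scripts to look and compute and a shell command to move; the robot and the scene stay as the last step left them, time stands still between calls to the robot, and variables do not carry over. Pictures are saved under pics/ and viewed, and the job is handed in when it is done.

```bash
ls; mkdir -p pics
python3 - <<'E'
from bench import *
import cv2
s=sense(); print(s)
for n in ("scene","top","wrist"):
    im=snapshot(n); cv2.imwrite(f"pics/{n}0.png",im[:,:,::-1])
    print(n,calibration(n))
E
```

```text
pics
{'time': 0.0, 'joint_pos': array([ 6.48357146e+01,  7.51458631e+00,  8.53308297e+01, -1.29867291e-03,
        8.72612008e+01, -4.89325722e+00]), 'qd': array([-0.04928472,  0.10644458, -0.02763593, -0.04248275, -0.01713153,
        0.09213317]), 'joint_efforts': array([-1.89964310e-03, -5.69393992e+01, -5.00549197e+01, -3.24351140e-04,
        1.45446687e-02, -6.75056776e-05]), 'tool_pos': array([207.62710151, 562.33509492, 230.23501157]), 'tcp_rot': array([-1.79992198e+02,  1.06338896e-01,  6.97290423e+01]), 'ft_force': array([-0.6448599 , -0.43620864, -0.9148331 ]), 'wrist_torque': array([ 0.01244647, -0.02464978, -0.02377069]), 'finger_gap': 85.40453867620687}
scene {'mtx': array([[411.00661333,   0.        , 321.87261559],
       [  0.        , 411.00661333, 194.83845574],
       [  0.        ,   0.        ,   1.        ]]), 'world_to_cam': array([[ 5.72720043e-01,  8.19530666e-01, -1.90063182e-02,
        -3.08211462e+02],
       [ 5.21789784e-01, -3.82333054e-01, -7.62598753e-01,
        -2.09685384e+02],
       [-6.32239807e-01,  4.26838288e-01, -6.46592532e-01,
         1
[... 450 characters left out ...]
+02],
       [ 1.49968022e-01,  1.20861941e-02, -9.88616972e-01,
         1.35980301e+03],
       [ 0.00000000e+00,  0.00000000e+00,  0.00000000e+00,
         1.00000000e+00]])}
wrist {'mtx': array([[350.56703882,   0.        , 324.51444359],
       [  0.        , 350.56703882, 197.27965534],
       [  0.        ,   0.        ,   1.        ]]), 'hand_eye': array([[ 9.99998180e-01,  1.90586459e-03, -8.25377090e-05,
         1.28866014e-01],
       [-1.79212105e-03,  9.53385432e-01,  3.01749908e-01,
        -7.72027945e+01],
       [ 6.53784715e-04, -3.01749211e-01,  9.53387113e-01,
        -1.40785406e+02],
       [ 0.00000000e+00,  0.00000000e+00,  0.00000000e+00,
         1.00000000e+00]])}
```

View pics/top0.png

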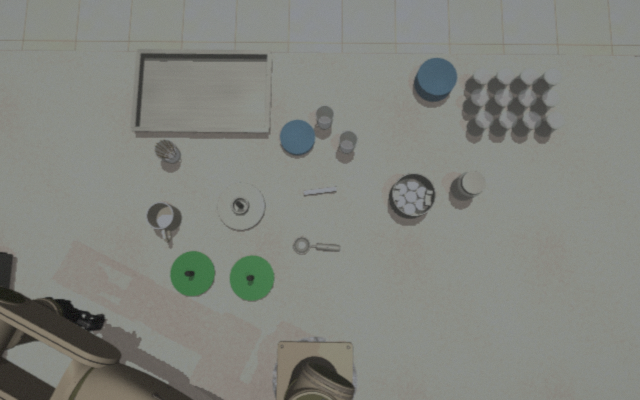

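View pics/scene0.png

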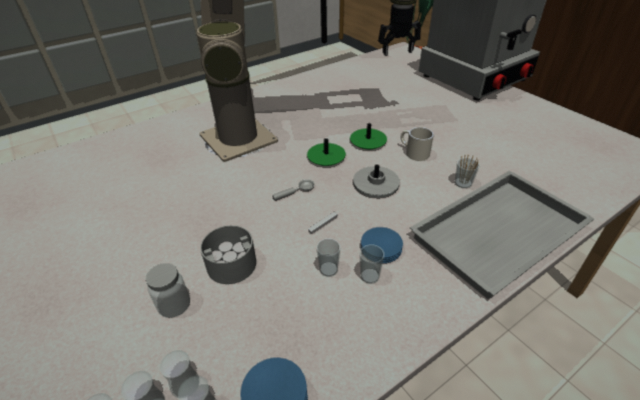

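```bash
python3 -c "
import bench
print([n for n in dir(bench) if not n.startswith('__')]); print(getattr(bench,'hold_point_z',None))"
```

```text
['PlanningError', 'calibration', 'hand_in', 'hold_point_z', 'sense', 'snapshot']
18.700000000000003
```

```bash
cat > h.py <<'E'
import numpy as np, cv2
from bench import *
def ray(name,uv,tool=None):
    c=calibration(name); K=c["mtx"]
    d=np.linalg.solve(K,np.array([uv[0],uv[1],1.0]))
    if name=="wrist":
        from scipy.spatial.transform import Rotation as R
        p,r=tool; T=np.eye(4); T[:3,:3]=R.from_euler('xyz',r,degrees=True).as_matrix(); T[:3,3]=p
        M=T@c["hand_eye"]
    else: M=np.linalg.inv(c["world_to_cam"])
    return M[:3,3],M[:3,:3]@d
def onz(name,uv,z,tool=None):
    o,d=ray(name,uv,tool); return o+d*(z-o[2])/d[2]
def proj(name,P,tool=None):
    c=calibration(name)
    if name=="wrist":
        from scipy.spatial.transform import Rotation as R
        p,r=tool; T=np.eye(4); T[:3,:3]=R.from_euler('xyz',r,degrees=True).as_matrix(); T[:3,3]=p
        W=np.linalg.inv(T@c["hand_eye"])
    else: W=c["world_to_cam"]
    q=c["mtx"]@(W[:3,:3]@np.asarray(P)+W[:3,3]); return q[:2]/q[2]
E
python3 - <<'E'
from h import *
im=cv2.imread("pics/top0.png")
a=cv2.resize(im[160:240,370:450],None,fx=5,fy=5,interpolation=cv2.INTER_CUBIC)
b=cv2.resize(im[170:250,200:360][:, :],None,fx=5,fy=5,interpolation=cv2.INTER_CUBIC)
cv2.imwrite("pics/ta.png",a);cv2.imwrite("pics/tb.png",b)
print("tin",onz("top",(413,195.5),80)); print("bar",onz("top",(320,190),14)); print("lid",onz("top",(241,207),18),"knob",onz("top",(239.5,203),72))
E
```

```text
tin [ 530.45110532 -278.58191183   80.        ]
bar [554.2717507  -10.55485821  14.        ]
lid [498.80429724 226.53714781  18.        ] knob [503.48535524 222.00360575  72.        ]
```

View pics/ta.png

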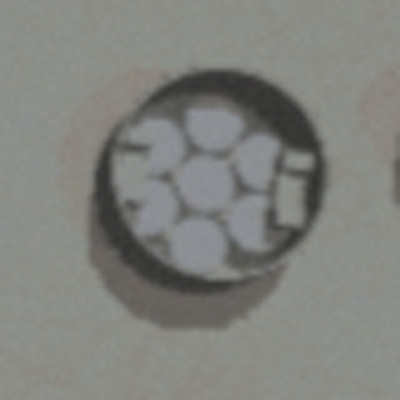

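View pics/tb.png

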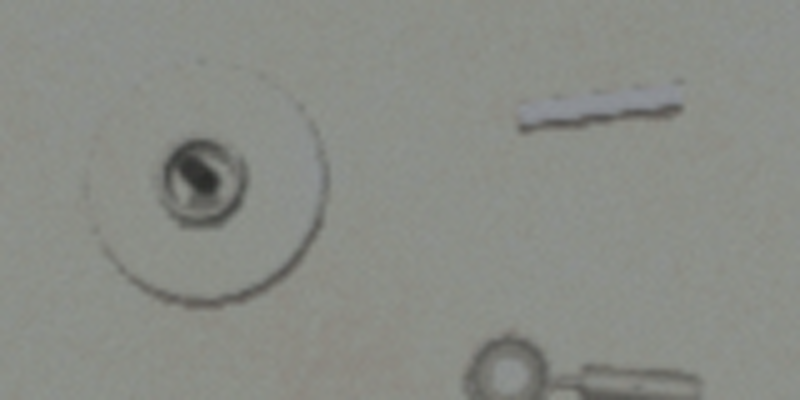

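```bash
cat > plan.py <<'E'
# prints suggested rows: plan.py x y z yaw [step] [rows]
import sys
from h import *
x,y,z,yaw=map(float,sys.argv[1:5]); step=float(sys.argv[5]) if len(sys.argv)>5 else 20
s=sense(); p=np.array(s["tool_pos"]); w=s["tcp_rot"][2]
print("t",round(s["time"],2),p.round(1),s["tcp_rot"].round(2),"F",s["ft_force"].round(1),"gap",round(s["finger_gap"],1))
t=np.array([x,y,z]); n=0; out=[]
while n<60:
    d=t-p; dy=(yaw-w+180)%360-180
    if np.linalg.norm(d)<.3 and abs(dy)<.2: break
    c,sn=np.cos(np.radians(w)),np.sin(np.radians(w))
    A=np.array([[c,sn,0],[sn,-c,0],[0,0,-1]])  # rows: tool x,y,z axes in world
    L=np.linalg.norm(d); 
    if L>step: d=d*step/L
    turn=np.clip(-np.radians(dy)/.08,-1,1)
    out.append([round(float(v),2)+0. for v in (*(A@d/20),turn)])
    p=p+d; w-=np.degrees(turn*.08); n+=1
for i in range(0,len(out),10): print(out[i:i+10])
E
python3 plan.py 545 -10 200 5
```

```text
t 0.15 [207.7 562.5 230.5] [-1.7999e+02  8.0000e-02  6.9730e+01] F [-0.  -0.2  0.3] gap 85.4
[[-0.63, 0.77, 0.05, 1.0], [-0.57, 0.82, 0.05, 1.0], [-0.5, 0.86, 0.05, 1.0], [-0.43, 0.9, 0.05, 1.0], [-0.36, 0.93, 0.05, 1.0], [-0.28, 0.96, 0.05, 1.0], [-0.2, 0.98, 0.05, 1.0], [-0.12, 0.99, 0.05, 1.0], [-0.04, 1.0, 0.05, 1.0], [0.04, 1.0, 0.05, 1.0]]
[[0.12, 0.99, 0.05, 1.0], [0.19, 0.98, 0.05, 1.0], [0.27, 0.96, 0.05, 1.0], [0.35, 0.94, 0.05, 1.0], [0.42, 0.91, 0.05, 0.12], [0.43, 0.9, 0.05, 0.0], [0.43, 0.9, 0.05, 0.0], [0.43, 0.9, 0.05, 0.0], [0.43, 0.9, 0.05, 0.0], [0.43, 0.9, 0.05, 0.0]]
[[0.43, 0.9, 0.05, 0.0], [0.43, 0.9, 0.05, 0.0], [0.43, 0.9, 0.05, 0.0], [0.43, 0.9, 0.05, 0.0], [0.43, 0.9, 0.05, 0.0], [0.43, 0.9, 0.05, 0.0], [0.43, 0.9, 0.05, 0.0], [0.43, 0.9, 0.05, 0.0], [0.43, 0.9, 0.05, 0.0], [0.43, 0.9, 0.05, 0.0]]
[[0.43, 0.9, 0.05, 0.0], [0.43, 0.9, 0.05, 0.0], [0.43, 0.9, 0.05, 0.0], [0.11, 0.23, 0.01, 0.0]]
```

```bash
python3 -m pendant '[[[-0.63,0.77,0,1],[-0.57,0.82,0,1],[-0.5,0.86,0,1],[-0.43,0.9,0,1],[-0.36,0.93,0,1],[-0.28,0.96,0,1],[-0.2,0.98,0,1],[-0.12,0.99,0,1],[-0.04,1,0,1],[0.04,1,0,1]]]'; python3 plan.py 545 -10 200 5
```

```text
time: 0.98
tool_pos: [306.8, 382.9, 226.0]
tcp_rot: [179.8, 0.4, 22.2]
ft_force: [0.0, -0.3, -0.6]
finger_gap: 85.6
t 0.98 [306.8 382.9 226. ] [179.78   0.43  22.25] F [ 0.  -0.3 -0.6] gap 85.6
[[0.16, 0.99, 0.06, 1.0], [0.23, 0.97, 0.06, 1.0], [0.31, 0.95, 0.06, 1.0], [0.39, 0.92, 0.06, 0.76], [0.44, 0.9, 0.06, 0.0], [0.44, 0.9, 0.06, 0.0], [0.44, 0.9, 0.06, 0.0], [0.44, 0.9, 0.06, 0.0], [0.44, 0.9, 0.06, 0.0], [0.44, 0.9, 0.06, 0.0]]
[[0.44, 0.9, 0.06, 0.0], [0.44, 0.9, 0.06, 0.0], [0.44, 0.9, 0.06, 0.0], [0.44, 0.9, 0.06, 0.0], [0.44, 0.9, 0.06, 0.0], [0.44, 0.9, 0.06, 0.0], [0.44, 0.9, 0.06, 0.0], [0.44, 0.9, 0.06, 0.0], [0.44, 0.9, 0.06, 0.0], [0.44, 0.9, 0.06, 0.0]]
[[0.44, 0.9, 0.06, 0.0], [0.44, 0.9, 0.06, 0.0], [0.44, 0.9, 0.06, 0.0]]
```

Motion tracks well.

```bash
python3 -m pendant '[[[0.16,0.99,0.06,1],[0.23,0.97,0.06,1],[0.31,0.95,0.06,1],[0.39,0.92,0.06,0.76],[0.44,0.9,0.06,0],[0.44,0.9,0.06,0],[0.44,0.9,0.06,0],[0.44,0.9,0.06,0],[0.44,0.9,0.06,0],[0.44,0.9,0.06,0]]]'; python3 -m pendant '[[[0.44,0.9,0.06,0],[0.44,0.9,0.06,0],[0.44,0.9,0.06,0],[0.44,0.9,0.06,0],[0.44,0.9,0.06,0],[0.44,0.9,0.06,0],[0.44,0.9,0.06,0],[0.44,0.9,0.06,0],[0.44,0.9,0.06,0],[0.44,0.9,0.06,0]]]'; python3 plan.py 545 -10 200 5
```

```text
time: 1.82
tool_pos: [409.9, 199.8, 211.9]
tcp_rot: [179.6, 0.5, 3.8]
ft_force: [0.4, 0.2, 0.5]
finger_gap: 85.4
time: 2.65
tool_pos: [511.4, 15.8, 197.2]
tcp_rot: [179.6, 0.7, 3.7]
ft_force: [0.2, 0.0, -0.4]
finger_gap: 85.3
t 2.65 [511.4  15.8 197.2] [179.58   0.73   3.75] F [ 0.2  0.  -0.4] gap 85.3
[[0.75, 0.66, -0.07, -0.27], [0.74, 0.67, -0.07, 0.0], [0.09, 0.08, -0.01, 0.0]]
```

```bash
python3 -m pendant '[[[0.75,0.66,0,0],[0.74,0.67,0,0],[0.09,0.08,0,0],[0,0,0,0],[0,0,0,0],[0,0,0,0],[0,0,0,0],[0,0,0,0],[0,0,0,0],[0,0,0,0]]]'
python3 - <<'E'
from h import *
s=sense(); print(s["tool_pos"],s["tcp_rot"]); np.save("bw.npy",np.r_[s["tool_pos"],s["tcp_rot"]])
im=snapshot("wrist"); cv2.imwrite("pics/w1.png",im[:,:,::-1])
E
```

```text
time: 3.48
tool_pos: [543.6, -12.8, 194.4]
tcp_rot: [179.6, 1.0, 3.6]
ft_force: [0.3, -0.9, -0.1]
finger_gap: 85.1
[543.64711455 -12.83200156 194.35795981] [179.61218336   1.00897079   3.64366277]
```

View pics/w1.png

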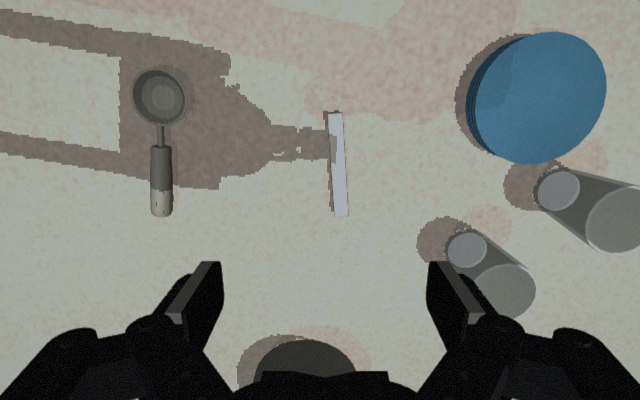

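Run:
```python
from h import *
b=np.load("bw.npy"); tool=(b[:3],b[3:])
im=cv2.imread("pics/w1.png").astype(int)
sub=im[95:230,310:370]; m=((sub[:,:,0]>sub[:,:,2]+8)&(sub.min(2)>130)).astype(np.uint8)
n,l,st,c=cv2.connectedComponentsWithStats(m); k=1+np.argmax(st[1:,4]); print(st[k],c[k]+[310,95])
ys,xs=np.where(l==k); r=cv2.minAreaRect(np.c_[xs+310,ys+95].astype(np.float32)); bx=cv2.boxPoints(r); print(bx)
P=np.array([onz("wrist",u,14,tool)[:2] for u in bx]); print(P)
print("centre",P.mean(0), [np.linalg.norm(P[i]-P[(i+1)%4]) for i in range(4)])
e=max([P[1]-P[0],P[2]-P[1]],key=np.linalg.norm); print("ang",np.degrees(np.arctan2(e[1],e[0])))
print(onz("wrist",c[k]+[310,95],14,tool))
# top cam bar
t=cv2.imread("pics/top0.png").astype(int)[180:200,298:342]; m=((t[:,:,0]>t[:,:,2]+6)&(t.min(2)>130)).astype(np.uint8)
ys,xs=np.where(m); r=cv2.minAreaRect(np.c_[xs+298,ys+180].astype(np.float32)); P=np.array([onz("top",u,14)[:2] for u in cv2.boxPoints(r)]);print(P,P.mean(0))
```

```text
[  19   20   18  101 1041] [338.58885687 168.60422671]
[[328.23135 115.66228]
 [340.9694  114.79869]
 [347.7546  214.88103]
 [335.01657 215.74461]]
[[540.58939325  37.97934901]
 [551.88289305  39.49144757]
 [566.10376896 -55.2169695 ]
 [553.77142668 -57.01439297]]
centre [553.08687048  -8.69014147] [np.float64(11.394278376025646), np.float64(95.77012881992444), np.float64(12.462640061144082), np.float64(95.90399898419382)]
ang -81.4605884784614
[553.5861425  -9.7018659  14.       ]
[[552.04752735  35.80889045]
 [564.7040318  -55.06726084]
 [556.01403343 -56.20881773]
 [543.37403457  34.58432101]] [554.03490679 -10.22071678]
```

```bash
python3 plan.py 553.4 -9.5 24 8.3
```

```text
t 3.53 [543.7 -12.8 194.4] [179.61   1.     3.64] F [ 0.   0.  -0.2] gap 85.1
[[0.06, -0.02, 1.0, -1.0], [0.06, -0.01, 1.0, -0.02], [0.06, -0.01, 1.0, 0.0], [0.06, -0.01, 1.0, 0.0], [0.06, -0.01, 1.0, 0.0], [0.06, -0.01, 1.0, 0.0], [0.06, -0.01, 1.0, 0.0], [0.06, -0.01, 1.0, 0.0], [0.03, -0.01, 0.54, 0.0]]
```

```bash
python3 -m pendant '[[[0.08,-0.02,1,-1],[0.08,-0.01,1,0],[0.08,-0.01,1,0],[0.08,-0.01,1,0],[0.08,-0.01,1,0],[0.08,-0.01,1,0],[0.08,-0.01,1,0],[0.08,-0.01,1,0],[0.04,-0.01,0.5,0],[0,0,0,0]]]' 0.1; python3 plan.py 553.4 -9.5 5 8.3 6
```

```text
time: 4.37
tool_pos: [558.0, -9.1, 21.9]
tcp_rot: [179.6, 0.5, 8.6]
ft_force: [-1.3, -0.2, 0.0]
finger_gap: 46.6
t 4.37 [558.   -9.1  21.9] [179.56   0.48   8.59] F [-1.3 -0.2  0. ] gap 46.6
[[-0.08, -0.01, 0.29, 0.06], [-0.08, 0.0, 0.29, 0.0], [-0.07, 0.0, 0.27, 0.0]]
```

```bash
python3 -m pendant '[[[-0.1,-0.01,0.28,0],[-0.08,0,0.28,0],[-0.07,0,0.22,0],[0,0,0,0],[0,0,0,0],[0,0,0,0],[0,0,0,0],[0,0,0,0],[0,0,0,0],[0,0,0,0]]]' -1 50; python3 plan.py 553.4 -9.5 5 8.3 6
```

```text
time: 5.2
tool_pos: [557.0, -10.3, 11.9]
tcp_rot: [179.4, -0.1, 8.6]
ft_force: [0.3, -0.0, -1.1]
finger_gap: 11.4
t 5.2 [557.  -10.3  11.9] [ 1.7942e+02 -6.0000e-02  8.6000e+00] F [ 0.3 -0.  -1.1] gap 11.4
[[-0.13, -0.05, 0.27, 0.07], [-0.04, -0.01, 0.08, 0.0]]
```

Run:
```python
from h import *
s=sense(); print(s["tool_pos"],s["tcp_rot"],s["finger_gap"])
im=snapshot("wrist"); cv2.imwrite("pics/w2.png",im[:,:,::-1])
im=snapshot("scene"); cv2.imwrite("pics/s2.png",cv2.resize(im[180:260,270:370,::-1],None,fx=6,fy=6))
s=sense(); print(s["tool_pos"],s["tcp_rot"],s["finger_gap"])
```

```text
[556.96186239 -10.25981047  11.86664991] [ 1.79420199e+02 -5.69055591e-02  8.60225071e+00] 11.37106256845758
[556.92037353 -10.19645328  11.78652839] [ 1.79424649e+02 -4.97090138e-02  8.60456166e+00] 11.653946927321764
```

View pics/w2.png

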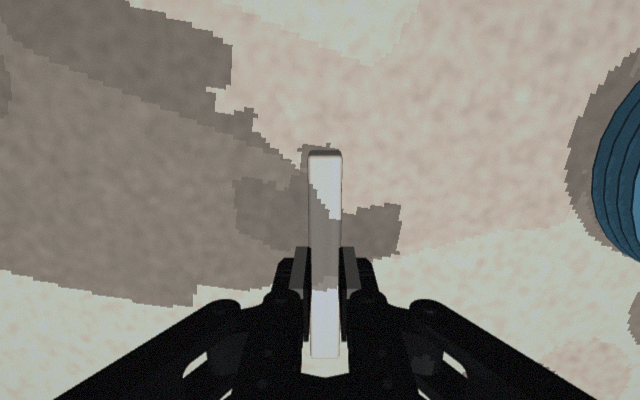

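View pics/s2.png

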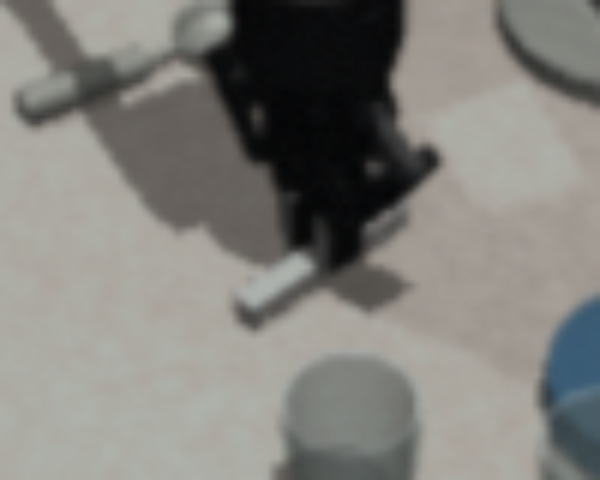

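```bash
python3 -m pendant '[[[0,0,0,0],[0,0,0,0],[0,0,0,0],[0,0,0,0],[0,0,0.3,0],[0,0,0.3,0],[0,0,0,0],[0,0,0,0],[0,0,0,0],[0,0,0,0]]]' -0.3 ; python3 plan.py 553.4 -9.5 4 8.3 6
```

```text
time: 6.13
tool_pos: [558.4, -10.5, -0.3]
tcp_rot: [179.4, -0.2, 8.6]
ft_force: [-0.8, -0.3, 1.4]
finger_gap: 29.7
t 6.13 [ 5.584e+02 -1.050e+01 -3.000e-01] [179.39  -0.18   8.61] F [-0.8 -0.3  1.4] gap 29.7
[[-0.22, -0.08, -0.19, 0.07], [-0.02, -0.01, -0.02, 0.0]]
```

```bash
python3 -m pendant '[[[0,0,-0.3,0],[0,0,-0.1,0],[0,0,-0.02,0],[0,0,-0.02,0],[0,0,-0.02,0],[0,0,-0.02,0],[0,0,-0.02,0],[0,0,-0.02,0],[0,0,-0.02,0],[0,0,-0.02,0]]]' -1 40 ; python3 plan.py 553.4 -9.5 4 8.3 6
```

```text
time: 6.97
tool_pos: [556.7, -10.2, 10.2]
tcp_rot: [179.4, -0.0, 8.6]
ft_force: [-0.4, 0.7, -1.1]
finger_gap: 12.1
t 6.97 [556.7 -10.2  10.2] [ 1.7943e+02 -1.0000e-02  8.6100e+00] F [-0.4  0.7 -1.1] gap 12.1
[[-0.13, -0.05, 0.26, 0.07], [-0.02, -0.01, 0.05, 0.0]]
```

```bash
python3 -m pendant '[[[0,0,0,0],[0,0,0,0],[0,0,0,0],[0,0,0.3,0],[0,0,0,0],[0,0,0,0],[0,0,0,0],[0,0,0,0],[0,0,0,0],[0,0,0,0]]]' -0.4 ; python3 -m pendant '[[[0,0,0,0],[0,0,0,0],[0,0,0,0],[0,0,0,0],[0,0,0,0],[0,0,0,0],[0,0,0,0],[0,0,0,0],[0,0,0,0],[0,0,0,0]]]' -0.4'' ; python3 plan.py 553.4 -9.5 4 8.3 6
```

```text
time: 7.8
tool_pos: [557.0, -10.3, 3.8]
tcp_rot: [179.4, -0.0, 8.6]
ft_force: [0.4, -0.2, 0.2]
finger_gap: 25.6
time: 8.63
tool_pos: [557.3, -10.3, 4.1]
tcp_rot: [179.4, -0.1, 8.6]
ft_force: [1.0, -0.4, 0.6]
finger_gap: 25.4
t 8.63 [557.3 -10.3   4.1] [ 1.7942e+02 -7.0000e-02  8.6100e+00] F [ 1.  -0.4  0.6] gap 25.4
[[-0.19, -0.07, 0.01, 0.07]]
```

No drift here. Closing at z≈4.

```bash
python3 -m pendant '[[[0,0,0,0],[0,0,0,0],[0,0,0,0],[0,0,0,0],[0,0,0,0],[0,0,0,0],[0,0,0,0],[0,0,0,0],[0,0,0,0],[0,0,0,0]]]' -1 30 ; python3 plan.py 553.4 -9.5 4 8.3 6
```

```text
time: 9.47
tool_pos: [557.4, -10.3, 4.3]
tcp_rot: [179.4, -0.1, 8.6]
ft_force: [0.2, 0.1, 0.7]
finger_gap: 13.0
t 9.47 [557.4 -10.3   4.3] [ 1.7942e+02 -9.0000e-02  8.6000e+00] F [0.2 0.1 0.7] gap 13.0
[[-0.19, -0.07, 0.01, 0.07]]
```

```bash
python3 -m pendant '[[[0,0,-1,0],[0,0,-1,0],[0,0,-1,0],[0,0,-1,0],[0,0,-1,0],[0,0.6,-0.9,0],[0,0.6,-0.9,0],[0,0.8,-0.7,0],[0,1,-0.5,0],[0,1,-0.5,0]]]' - 40; python3 plan.py 540 -190 185 8.6
```

```text
time: 10.3
tool_pos: [564.0, -85.8, 176.2]
tcp_rot: [179.7, 0.6, 8.9]
ft_force: [0.3, 0.5, -1.4]
finger_gap: 12.4
t 10.3 [564.  -85.8 176.2] [179.68   0.61   8.93] F [ 0.3  0.5 -1.4] gap 12.4
[[-0.37, 0.92, -0.08, 0.07], [-0.37, 0.93, -0.08, 0.0], [-0.37, 0.93, -0.08, 0.0], [-0.37, 0.93, -0.08, 0.0], [-0.37, 0.93, -0.08, 0.0], [-0.13, 0.34, -0.03, 0.0]]
```

```bash
python3 -m pendant '[[[-0.37,0.93,-0.08,0],[-0.37,0.93,-0.08,0],[-0.37,0.93,-0.08,0],[-0.37,0.93,-0.08,0],[-0.37,0.93,-0.08,0],[-0.1,0.3,0,0],[0,0,0,0],[0,0,0,0],[0,0,0,0],[0,0,0,0]]]'
python3 - <<'E'
from h import *
s=sense(); print(s["tool_pos"],s["tcp_rot"]); np.save("bw.npy",np.r_[s["tool_pos"],s["tcp_rot"]])
im=snapshot("wrist"); cv2.imwrite("pics/w3.png",im[:,:,::-1])
E
```

```text
time: 11.13
tool_pos: [541.1, -196.4, 188.0]
tcp_rot: [179.6, 0.4, 8.8]
ft_force: [0.3, -0.2, -1.2]
finger_gap: 12.9
[ 541.12368435 -196.36442169  187.97136277] [179.59830189   0.41533755   8.7824001 ]
```

View pics/w3.png

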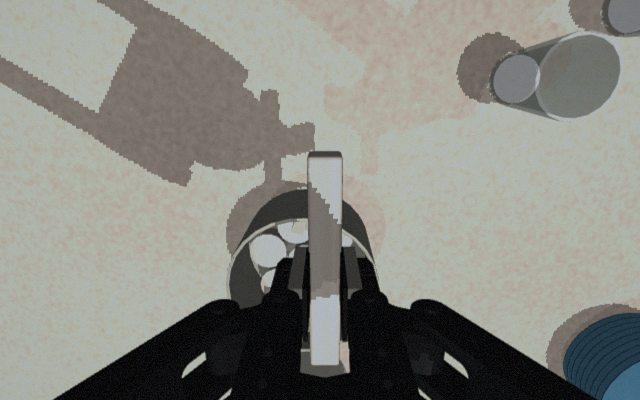

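```bash
python3 - <<'E'
from h import *
b=np.load("bw.npy"); tool=(b[:3],b[3:])
print(onz("wrist",(324,60),65,tool)-b[:3],onz("wrist",(324,110),65,tool)-b[:3])
print("jar",onz("top",(473,181),110))
E
python3 plan.py 545 -385 195 8.6
```

```text
[ -15.61503647   92.58665392 -122.97136277] [ -10.3690332    58.92831603 -122.97136277]
jar [ 569.23337096 -442.40982253  110.        ]
t 11.18 [ 541.1 -196.2  187.9] [179.6    0.42   8.8 ] F [ 0.1  1.2 -1.3] gap 12.8
[[-0.13, 0.99, -0.04, 0.04], [-0.13, 0.99, -0.04, 0.0], [-0.13, 0.99, -0.04, 0.0], [-0.13, 0.99, -0.04, 0.0], [-0.13, 0.99, -0.04, 0.0], [-0.13, 0.99, -0.04, 0.0], [-0.13, 0.99, -0.04, 0.0], [-0.13, 0.99, -0.04, 0.0], [-0.13, 0.99, -0.04, 0.0], [-0.06, 0.45, -0.02, 0.0]]
```

```bash
python3 -m pendant '[[[-0.1,0.9,-0.5,0],[-0.1,0.9,-0.5,0],[-0.1,0.9,-0.5,0],[-0.1,0.9,-0.5,0],[-0.1,0.9,-0.5,0],[-0.1,0.9,-0.5,0],[-0.1,0.9,-0.5,0],[-0.1,0.9,-0.5,0],[-0.1,0.9,-0.5,0],[0,0,0,0]]]'
python3 - <<'E'
from h import *
s=sense(); print(s["tool_pos"],s["tcp_rot"]); np.save("bw.npy",np.r_[s["tool_pos"],s["tcp_rot"]])
im=snapshot("wrist"); cv2.imwrite("pics/w4.png",im[:,:,::-1]); print(sense()["tool_pos"])
E
```

```text
time: 12.02
tool_pos: [552.9, -353.7, 279.2]
tcp_rot: [179.9, 0.6, 9.7]
ft_force: [1.2, -0.3, -0.9]
finger_gap: 12.5
[ 552.93958232 -353.72273479  279.15792693] [179.91439356   0.64597274   9.71670962]
[ 552.97197567 -352.11224348  278.07841044]
```

View pics/w4.png

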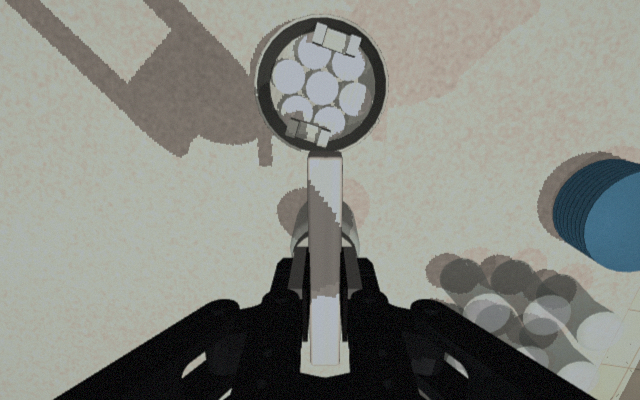

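Excellent view: tin at (321,86), brackets at (337,40) and (308,131). Zoom for measurement (arm was still moving slightly, so I take a second one).

Run:
```python
from h import *
s=sense(); print(s["tool_pos"],s["tcp_rot"]); np.save("bw.npy",np.r_[s["tool_pos"],s["tcp_rot"]])
im=snapshot("wrist"); cv2.imwrite("pics/w5.png",im[:,:,::-1]); print(sense()["tool_pos"])
cv2.imwrite("pics/w5z.png",cv2.resize(im[5:160,240:400,::-1],None,fx=3.75,fy=3.75,interpolation=cv2.INTER_CUBIC))
```

```text
[ 552.97197567 -352.11224348  278.07841044] [-179.98695633    0.67015334    9.73915059]
[ 552.7648825  -350.86123149  277.03170797]
```

View pics/w5z.png

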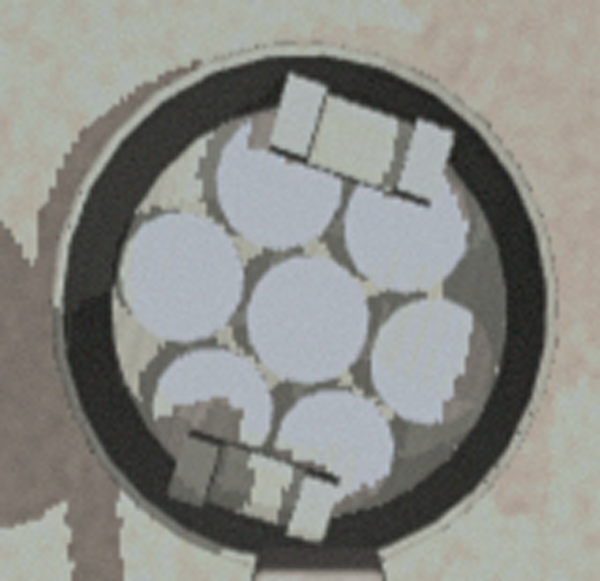

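Run:
```python
from h import *
b=np.load("bw.npy"); tool=(b[:3],b[3:])
u=lambda x,y:((x+.5)/3.75-.5+240,(y+.5)/3.75-.5+5)
for z in (48,60):
    A=onz("wrist",u(350,175),z,tool)[:2];B=onz("wrist",u(265,456.5),z,tool)[:2]
    d=A-B; print(z,A,B,(A+B)/2,np.linalg.norm(d),np.degrees(np.arctan2(d[1],d[0])))
L=onz("wrist",u(63,305),80,tool);R=onz("wrist",u(547,305),80,tool);T=onz("wrist",u(305,57),80,tool);Bt=onz("wrist",u(305,557),80,tool)
print((L+R)/2,np.linalg.norm(L-R),(T+Bt)/2,np.linalg.norm(T-Bt))
# dark ring outline
im=cv2.imread("pics/w5.png")
m=((im.max(2)<75)).astype(np.uint8); m[150:]=0
n,l,st,c=cv2.connectedComponentsWithStats(m); k=l[86,262] ; print(st[k])
ct=max(cv2.findContours((l==k).astype(np.uint8),cv2.RETR_EXTERNAL,cv2.CHAIN_APPROX_NONE)[0],key=len)[:,0,:]
ct=ct[ct[:,1]<140]
P=np.array([onz("wrist",q,80,tool)[:2] for q in ct])
h=cv2.convexHull(P.astype(np.float32))[:,0]
print(cv2.minEnclosingCircle(h))
A=np.c_[2*h,np.ones(len(h))]; s=np.linalg.lstsq(A,(h**2).sum(1),rcond=None)[0]; print(s[:2],np.sqrt(s[2]+s[0]**2+s[1]**2))
# top camera rim check
im=cv2.imread("pics/top0.png"); 
for q in [(389.5,196),(435,196)]: print(onz("top",q,80))
```

```text
48 [ 539.78361615 -242.8926774 ] [ 529.40775833 -318.34379268] [ 534.59568724 -280.61823504] 76.16120549329065 82.16993265720407
60 [ 539.84349773 -243.95204859] [ 529.80336355 -316.96185024] [ 534.82343064 -280.45694941] 73.69691602566922 82.16993265720417
[ 534.19562087 -276.74894156   80.        ] 118.95642926355825 [ 534.94023498 -280.36431209   80.        ] 117.55953200661861
[ 257   20  128  130 3835]
((534.4080200195312, -280.6232604980469), 59.518157958984375)
[ 534.44053235 -280.15484255] 58.799251397710904
[ 528.15675628 -211.06288601   80.        ]
[ 529.77894202 -341.68171366   80.        ]
```

```bash
python3 - <<'E'
from h import *
c=calibration("wrist");H=c["hand_eye"]
for uv in [(309,157),(341,157),(325,157),(310,363),(338,363)]:
    d=H[:3,:3]@np.linalg.solve(c["mtx"],[uv[0],uv[1],1]); o=H[:3,3]; print(uv,o+d*(-10-o[2])/d[2])
E
python3 plan.py 534.3 -280 150 -7.8
```

```text
(309, 157) [ -5.75868032 -51.78303984 -10.        ]
(341, 157) [  6.32541689 -51.80571894 -10.        ]
(325, 157) [  0.2834999  -51.79437964 -10.        ]
(310, 363) [ -6.4117399   44.23098649 -10.        ]
(338, 363) [  6.48067944  44.20232779 -10.        ]
t 12.12 [ 552.8 -350.9  277. ] [-179.9     0.72    9.78] F [-0.  -0.4 -1.4] gap 12.6
[[-0.04, -0.5, 0.87, 1.0], [-0.08, -0.49, 0.87, 1.0], [-0.12, -0.48, 0.87, 1.0], [-0.16, -0.47, 0.87, 0.84], [-0.19, -0.46, 0.87, 0.0], [-0.19, -0.46, 0.87, 0.0], [-0.19, -0.46, 0.87, 0.0], [-0.06, -0.15, 0.29, 0.0]]
```

```bash
python3 -m pendant '[[[-0.04,-0.47,0.85,1],[-0.08,-0.46,0.85,1],[-0.12,-0.45,0.85,1],[-0.16,-0.45,0.85,0.84],[-0.19,-0.44,0.85,0],[-0.19,-0.44,0.85,0],[-0.19,-0.44,0.85,0],[-0.06,-0.15,0.3,0],[0,0,0,0],[0,0,0,0]]]' ; python3 plan.py 534.3 -283.5 80 -7.8 10
```

```text
time: 12.95
tool_pos: [531.0, -264.8, 140.1]
tcp_rot: [-179.7, 1.2, -8.0]
ft_force: [0.2, 0.2, -0.2]
finger_gap: 12.4
t 12.95 [ 531.  -264.8  140.1] [-179.72    1.2    -8.04] F [ 0.2  0.2 -0.2] gap 12.4
[[0.05, 0.14, 0.48, -0.05], [0.05, 0.14, 0.48, 0.0], [0.05, 0.14, 0.48, 0.0], [0.05, 0.14, 0.48, 0.0], [0.05, 0.14, 0.48, 0.0], [0.05, 0.14, 0.48, 0.0], [0.01, 0.04, 0.14, 0.0]]
```

```bash
python3 -m pendant '[[[0.08,0.2,0.4,0],[0.08,0.2,0.4,0],[0.08,0.2,0.4,0],[0.06,0.15,0.4,0],[0.04,0.1,0.4,0],[0.02,0.05,0.2,0],[0,0,0,0],[0,0,0,0],[0,0,0,0],[0,0,0,0]]]' ; python3 plan.py 534.3 -283.5 56 -7.8 10;  python3 - <<'E'
from h import *
im=snapshot("scene"); cv2.imwrite("pics/s3.png",cv2.resize(im[180:300,160:300,::-1],None,fx=5,fy=5))
im=snapshot("top"); cv2.imwrite("pics/t3.png",cv2.resize(im[140:260,340:480,::-1],None,fx=5,fy=5))
E
```

```text
time: 13.78
tool_pos: [537.4, -288.9, 94.5]
tcp_rot: [-179.9, 0.9, -8.2]
ft_force: [0.6, -0.1, -1.5]
finger_gap: 12.6
t 13.78 [ 537.4 -288.9   94.5] [-179.86    0.91   -8.16] F [ 0.6 -0.1 -1.5] gap 12.6
[[-0.05, -0.06, 0.49, -0.08], [-0.05, -0.06, 0.49, 0.0], [-0.05, -0.06, 0.49, 0.0], [-0.04, -0.06, 0.45, 0.0]]
```

View pics/s3.png

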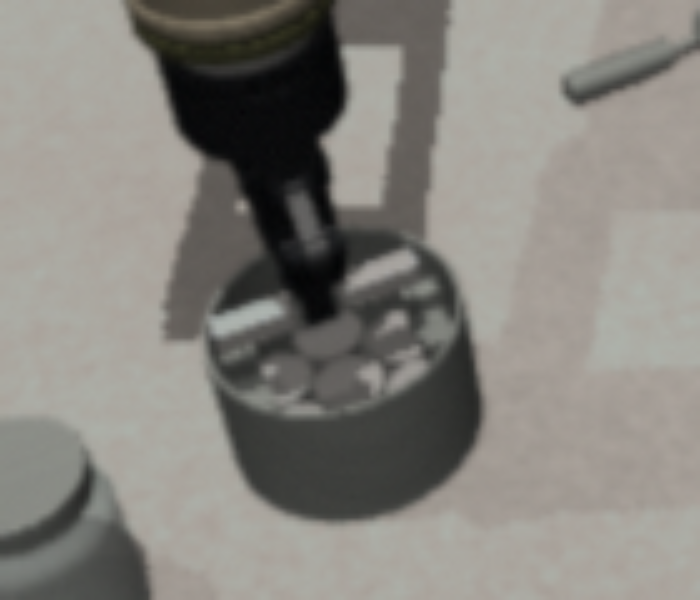

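View pics/t3.png

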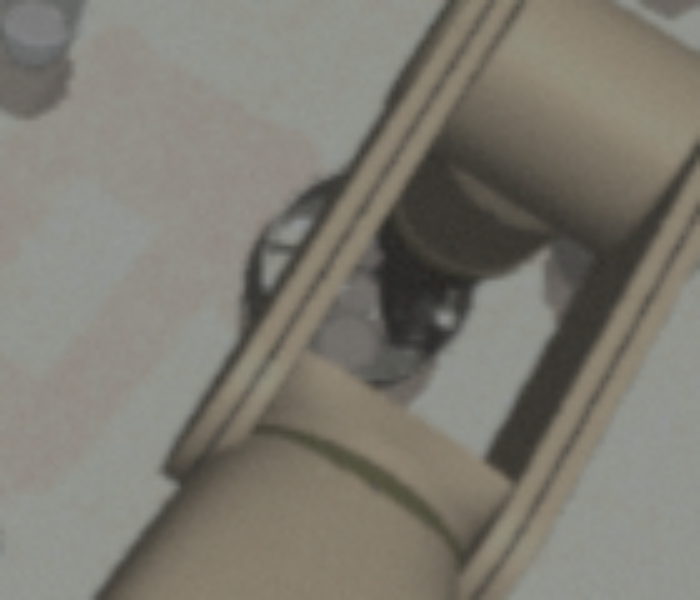

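```bash
python3 -m pendant '[[[-0.08,-0.1,0.3,0],[-0.05,-0.08,0.3,0],[-0.02,-0.05,0.3,-0.08],[0,0,0.2,0],[0,0,0.1,0],[0,0,0,0],[0,0,0,0],[0,0,0,0],[0,0,0,0],[0,0,0,0]]]' ; python3 plan.py 534.3 -283.5 54 -7.8 10
```

```text
time: 14.72
tool_pos: [534.8, -282.7, 68.8]
tcp_rot: [-179.9, 0.8, -7.7]
ft_force: [1.7, -0.5, -1.6]
finger_gap: 12.7
t 14.72 [ 534.8 -282.7   68.8] [-179.88    0.85   -7.69] F [ 1.7 -0.5 -1.6] gap 12.7
[[-0.01, 0.03, 0.5, 0.02], [-0.01, 0.01, 0.24, 0.0]]
```

Aligned. Lower the remaining ~16 mm gently.

```bash
python3 -m pendant '[[[0,0.02,0.12,0],[0,0.02,0.12,0],[0,0,0.12,0],[0,0,0.12,0],[0,0,0.1,0],[0,0,0.08,0],[0,0,0,0],[0,0,0,0],[0,0,0,0],[0,0,0,0]]]' ; python3 plan.py 534.3 -283.5 52.5 -7.8 10
```

```text
time: 15.55
tool_pos: [534.7, -283.9, 54.4]
tcp_rot: [-179.9, 0.8, -7.7]
ft_force: [0.7, 0.4, -1.3]
finger_gap: 12.5
t 15.55 [ 534.7 -283.9   54.4] [-179.9     0.82   -7.71] F [ 0.7  0.4 -1.3] gap 12.5
[[-0.02, -0.02, 0.1, 0.02]]
```

```bash
python3 -m pendant '[[[0,0,0.08,0],[0,0,0.06,0],[0,0,0.05,0],[0,0,0,0],[0,0,0,0],[0,0,0,0],[0,0,0,0],[0,0,0,0],[0,0,0,0],[0,0,0,0]]]'
python3 - <<'E'
from h import *
im=snapshot("scene"); cv2.imwrite("pics/s4.png",cv2.resize(im[200:300,180:280,::-1],None,fx=6,fy=6))
E
```

```text
time: 16.38
tool_pos: [535.5, -284.3, 52.7]
tcp_rot: [-179.9, 0.7, -7.7]
ft_force: [-0.1, 0.1, 0.1]
finger_gap: 12.5
```

View pics/s4.png

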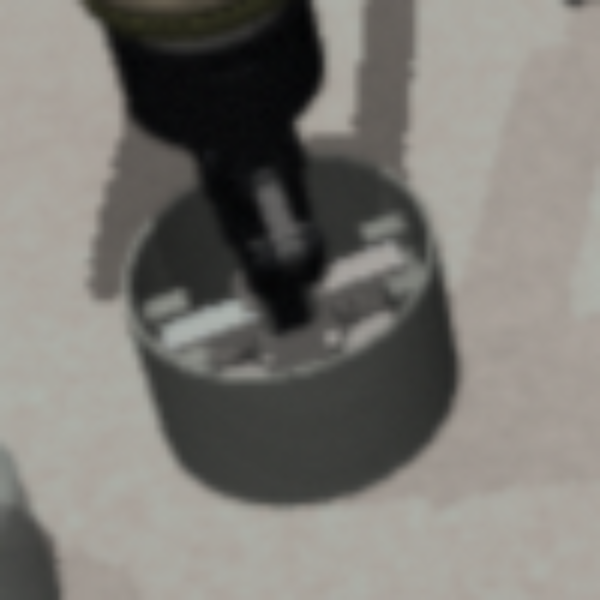

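```bash
python3 -m pendant '[[[0,0,0,0],[0,0,0,0],[0,0,0,0],[0,0,0,0],[0,0,0,0],[0,0,0,0],[0,0,-0.2,0],[0,0,-0.5,0],[0,0,-0.8,0],[0,0,-1,0]]]' -0.3 ; python3 -m pendant '[[[0,0,-1,0],[0,0,-1,0],[0,0,-1,0],[0,0,-1,0],[0,0,-1,0],[0,0,-1,0],[0,-0.5,-0.8,0],[0,-1,-0.3,0],[0,-1,0,0],[0,-1,0,0]]]' -0.3
python3 - <<'E'
from h import *
im=snapshot("scene"); cv2.imwrite("pics/s5.png",cv2.resize(im[200:300,180:280,::-1],None,fx=6,fy=6))
E
python3 plan.py 500 130 250 0
```

```text
time: 17.27
tool_pos: [532.9, -282.4, 100.1]
tcp_rot: [-179.7, 1.2, -7.7]
ft_force: [-0.1, -0.7, 0.4]
finger_gap: 29.9
time: 18.1
tool_pos: [546.6, -217.1, 266.9]
tcp_rot: [179.8, 0.3, -8.0]
ft_force: [-0.2, 0.1, -0.9]
finger_gap: 29.8
t 18.15 [ 547.5 -213.6  267.5] [179.95   0.26  -7.9 ] F [2.2 1.5 0.3] gap 29.9
[[-0.27, -0.96, 0.05, -1.0], [-0.19, -0.98, 0.05, -0.72], [-0.14, -0.99, 0.05, 0.0], [-0.14, -0.99, 0.05, 0.0], [-0.14, -0.99, 0.05, 0.0], [-0.14, -0.99, 0.05, 0.0], [-0.14, -0.99, 0.05, 0.0], [-0.14, -0.99, 0.05, 0.0], [-0.14, -0.99, 0.05, 0.0], [-0.14, -0.99, 0.05, 0.0]]
[[-0.14, -0.99, 0.05, 0.0], [-0.14, -0.99, 0.05, 0.0], [-0.14, -0.99, 0.05, 0.0], [-0.14, -0.99, 0.05, 0.0], [-0.14, -0.99, 0.05, 0.0], [-0.14, -0.99, 0.05, 0.0], [-0.14, -0.99, 0.05, 0.0], [-0.05, -0.36, 0.02, 0.0]]
```

View pics/s5.png

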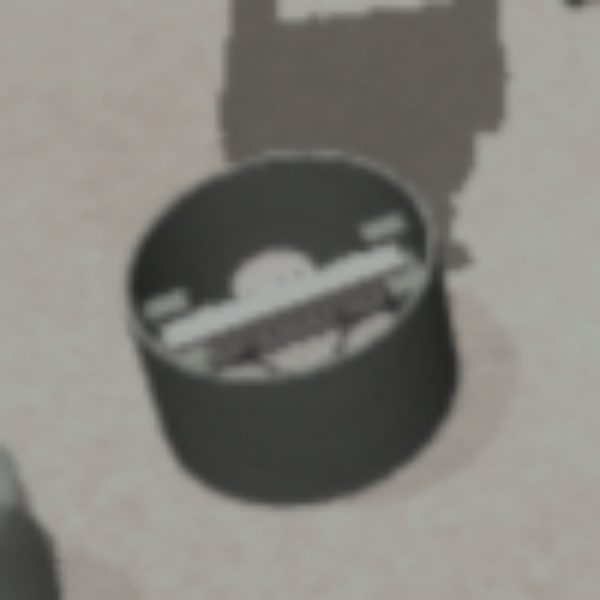

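```bash
python3 -m pendant '[[[-0.27,-0.96,0,-1],[-0.19,-0.98,0,-0.7],[-0.14,-0.99,0,0],[-0.14,-0.99,0,0],[-0.14,-0.99,0,0],[-0.14,-0.99,0,0],[-0.14,-0.99,0,0],[-0.14,-0.99,0,0],[-0.14,-0.99,0,0],[-0.14,-0.99,0,0]]]' -0.1;  python3 -m pendant '[[[-0.14,-0.99,0,0],[-0.14,-0.99,0,0],[-0.14,-0.99,0,0],[-0.14,-0.99,0,0],[-0.14,-0.99,0,0],[-0.1,-0.8,0,0],[-0.05,-0.3,0,0],[0,0,0,0],[0,0,0,0],[0,0,0,0]]]'
python3 - <<'E'
from h import *
s=sense(); print(s["tool_pos"],s["tcp_rot"]); np.save("bw.npy",np.r_[s["tool_pos"],s["tcp_rot"]])
im=snapshot("wrist"); cv2.imwrite("pics/w6.png",im[:,:,::-1]); print(sense()["tool_pos"])
E
```

```text
time: 18.98
tool_pos: [517.7, -9.2, 278.0]
tcp_rot: [179.8, -0.3, 0.2]
ft_force: [0.5, 0.2, 0.7]
finger_gap: 38.5
time: 19.82
tool_pos: [498.1, 119.9, 286.7]
tcp_rot: [179.8, -0.9, 0.5]
ft_force: [-0.7, -0.1, 0.9]
finger_gap: 38.2
[498.06450403 119.90327243 286.6738453 ] [179.80917581  -0.89030445   0.51344208]
[498.15678709 119.69274305 286.68279565]
```

View pics/w6.png

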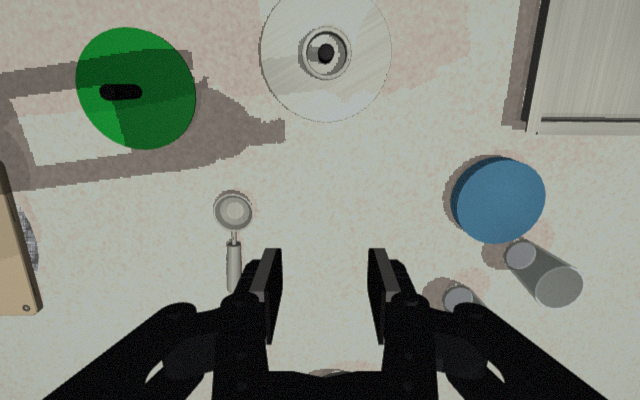

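Run:
```python
from h import *
b=np.load("bw.npy"); tool=(b[:3],b[3:])
im=cv2.imread("pics/w6.png"); g=im.max(2)
sub=im[25:85,295:360]; cv2.imwrite("pics/w6z.png",cv2.resize(sub,None,fx=9,fy=9,interpolation=cv2.INTER_CUBIC))
m=(sub.max(2)<55).astype(np.uint8); n,l,st,c=cv2.connectedComponentsWithStats(m)
for k in range(1,n):
    if st[k,4]>30: q=c[k]+[295,25]; print(st[k],q,onz("wrist",q,72,tool),onz("wrist",q,40,tool))
```

```text
[26  7 26 24 60] [336.16666667  38.78333333] [511.01214103 238.57641193  72.        ] [512.43376855 242.25920821  40.        ]
[ 23  19  16  20 248] [325.31048387  53.26209677] [501.06070079 225.9651476   72.        ] [501.58576139 228.51174227  40.        ]
```

View pics/w6z.png

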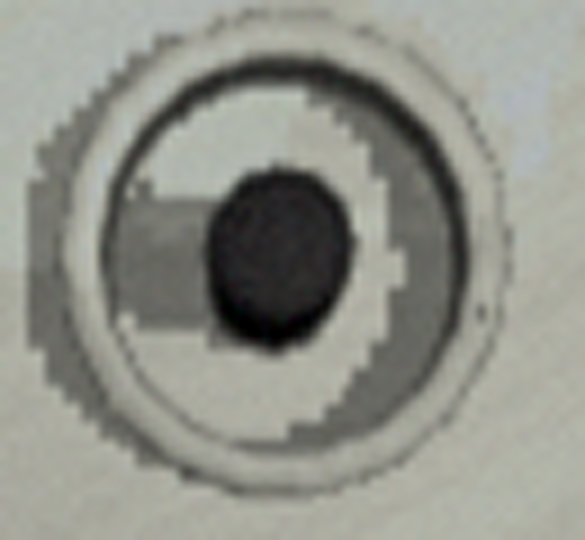

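```bash
python3 plan.py 501.5 227.5 110 0.5
```

```text
t 19.87 [498.2 119.7 286.7] [179.81  -0.9    0.49] F [ 0.1 -0.   1.1] gap 38.4
[[0.02, -0.52, 0.85, 0.0], [0.02, -0.52, 0.85, 0.0], [0.02, -0.52, 0.85, 0.0], [0.02, -0.52, 0.85, 0.0], [0.02, -0.52, 0.85, 0.0], [0.02, -0.52, 0.85, 0.0], [0.02, -0.52, 0.85, 0.0], [0.02, -0.52, 0.85, 0.0], [0.02, -0.52, 0.85, 0.0], [0.02, -0.52, 0.85, 0.0]]
[[0.01, -0.18, 0.3, 0.0]]
```

```bash
python3 -m pendant '[[[0.01,-0.55,0.85,0],[0.01,-0.55,0.85,0],[0.01,-0.55,0.85,0],[0.01,-0.55,0.85,0],[0.01,-0.55,0.85,0],[0.01,-0.55,0.85,0],[0.01,-0.55,0.85,0],[0.01,-0.5,0.8,0],[0.01,-0.4,0.7,0],[0,-0.1,0.2,0]]]'; python3 plan.py 501.5 227.5 90 0.5 10
python3 - <<'E'
from h import *
im=snapshot("scene"); cv2.imwrite("pics/s6.png",cv2.resize(im[100:220,310:450,::-1],None,fx=5,fy=5))
E
```

```text
time: 20.7
tool_pos: [508.1, 208.6, 130.0]
tcp_rot: [179.7, -1.3, -0.4]
ft_force: [-0.6, -0.5, -0.2]
finger_gap: 38.6
t 20.7 [508.1 208.6 130. ] [179.65  -1.29  -0.4 ] F [-0.6 -0.5 -0.2] gap 38.6
[[-0.07, -0.21, 0.45, -0.2], [-0.07, -0.21, 0.45, 0.0], [-0.07, -0.21, 0.45, 0.0], [-0.07, -0.21, 0.45, 0.0], [-0.03, -0.1, 0.21, 0.0]]
```

View pics/s6.png

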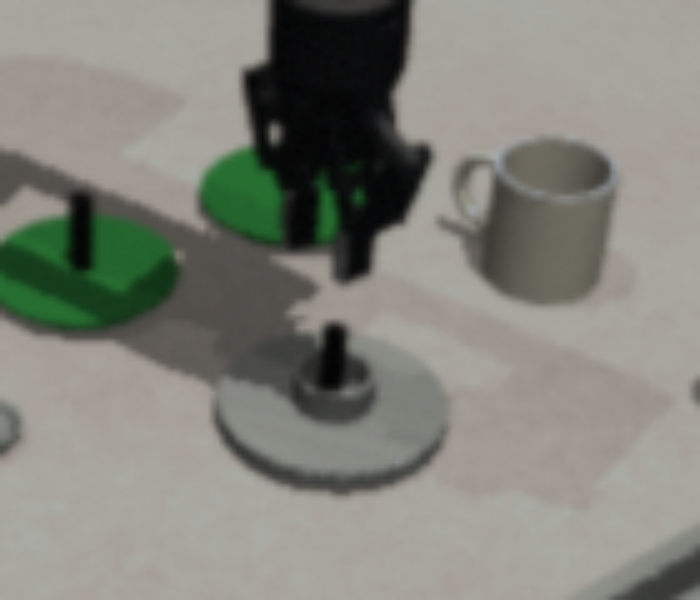

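```bash
python3 -m pendant '[[[-0.08,-0.22,0.45,0],[-0.08,-0.22,0.45,0],[-0.08,-0.22,0.45,0],[-0.06,-0.2,0.4,0],[-0.02,-0.08,0.3,0],[0,0,0.1,0],[0,0,0,0],[0,0,0,0],[0,0,0,0],[0,0,0,0]]]'; python3 plan.py 501.5 227.5 45 0.5 10
python3 - <<'E'
from h import *
im=snapshot("wrist"); cv2.imwrite("pics/w7.png",im[:,:,::-1])
im=snapshot("scene"); cv2.imwrite("pics/s7.png",cv2.resize(im[100:220,310:450,::-1],None,fx=5,fy=5))
E
```

```text
time: 21.58
tool_pos: [504.8, 226.5, 86.0]
tcp_rot: [179.7, -1.5, -0.5]
ft_force: [1.2, -0.3, 0.4]
finger_gap: 38.3
t 21.58 [504.8 226.5  86. ] [179.66  -1.51  -0.54] F [ 1.2 -0.3  0.4] gap 38.3
[[-0.04, -0.01, 0.5, -0.23], [-0.04, -0.01, 0.5, 0.0], [-0.04, -0.01, 0.5, 0.0], [-0.04, -0.01, 0.5, 0.0], [0.0, 0.0, 0.06, 0.0]]
```

View pics/w7.png

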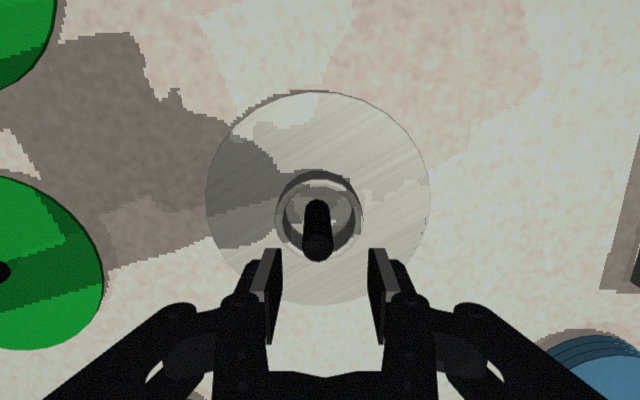

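View pics/s7.png

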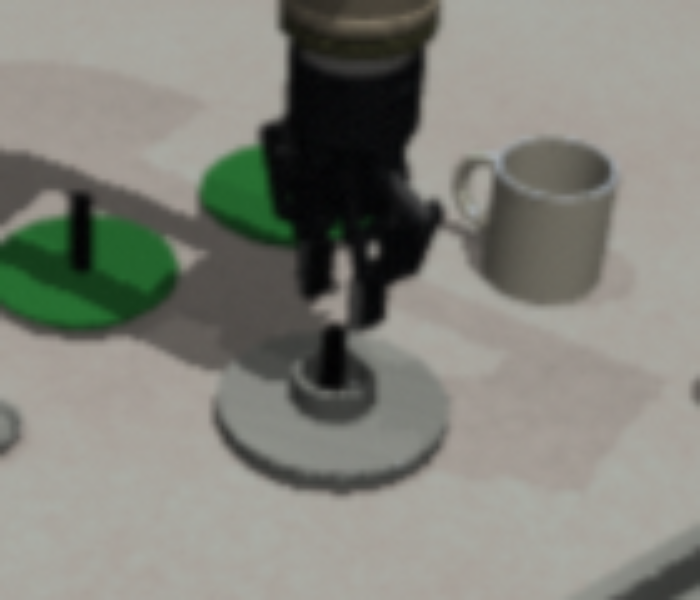

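Run:
```python
from h import *
s=sense(); tool=(s["tool_pos"],s["tcp_rot"]); print(tool)
print(onz("wrist",(318.5,247),72,tool), onz("wrist",(318.5,212),40,tool),proj("wrist",[501.5,227.5,72],tool))
im=cv2.imread("pics/w7.png"); cv2.imwrite("pics/w7z.png",cv2.resize(im[160:310,260:390],None,fx=4,fy=4,interpolation=cv2.INTER_CUBIC))
```

```text
(array([504.94856878, 226.52496283,  86.12151395]), array([179.67047669,  -1.52708019,  -0.54726144]))
[502.53892577 229.39544378  72.        ] [502.93875419 235.6251268   40.        ] [316.41627857 250.57423199]
```

View pics/w7z.png

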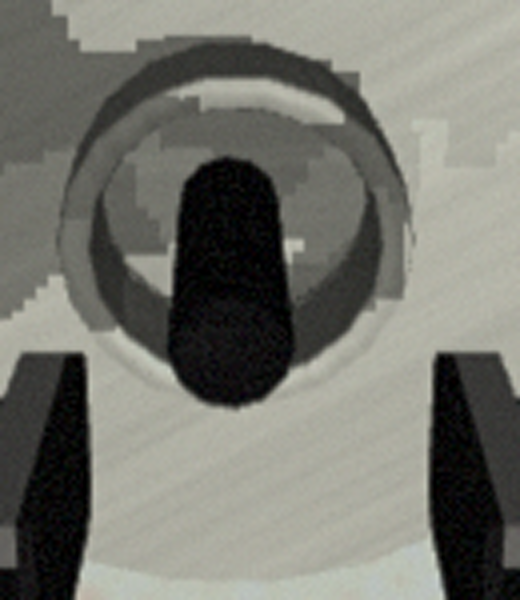

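```bash
python3 -m pendant '[[[-0.05,-0.05,0.4,0],[-0.03,-0.03,0.45,0],[-0.02,-0.02,0.45,0],[-0.02,0,0.4,0],[0,0,0.2,0],[0,0,0,0],[0,0,0,0],[0,0,0,0],[0,0,0,0],[0,0,0,0]]]' -0.3; python3 plan.py 502.8 228.5 45 0.5 10
```

```text
time: 22.52
tool_pos: [502.9, 228.1, 43.1]
tcp_rot: [179.6, -1.5, -0.6]
ft_force: [0.4, -0.2, 0.4]
finger_gap: 30.0
t 22.52 [502.9 228.1  43.1] [179.64  -1.45  -0.56] F [ 0.4 -0.2  0.4] gap 30.0
[[0.0, -0.02, -0.09, -0.23]]
```

```bash
python3 -m pendant '[[[0,0,-0.1,0],[0,0,-0.05,0],[0,0,0,0],[0,0,0,0],[0,0,0,0],[0,0,0,0],[0,0,0,0],[0,0,0,0],[0,0,0,0],[0,0,0,0]]]' -1 80; python3 plan.py 502.8 228.5 45 0.5 10
```

```text
time: 23.35
tool_pos: [502.2, 227.9, 46.2]
tcp_rot: [179.6, -1.4, -0.6]
ft_force: [-0.3, -0.1, -2.5]
finger_gap: 13.7
t 23.35 [502.2 227.9  46.2] [179.62  -1.4   -0.57] F [-0.3 -0.1 -2.5] gap 13.7
[[0.03, -0.03, 0.06, -0.23]]
```

```bash
python3 -m pendant '[[[0,0,-0.1,0],[0,0,-0.2,0],[0,0,-0.3,0],[0,0,-0.4,0],[0,0,-0.5,0],[0,0,-0.5,0],[0,0,-0.5,0],[0,0,-0.5,0],[0,0.1,-0.5,0],[0,0.2,-0.5,0]]]'; python3 plan.py 534.3 -280 170 -0.6 18
python3 - <<'E'
from h import *
im=snapshot("scene"); cv2.imwrite("pics/s8.png",cv2.resize(im[80:220,310:450,::-1],None,fx=4,fy=4))
E
```

```text
time: 24.18
tool_pos: [498.3, 222.1, 132.5]
tcp_rot: [179.6, -1.2, -0.5]
ft_force: [0.8, 0.3, -5.1]
finger_gap: 13.1
t 24.18 [498.3 222.1 132.5] [179.57  -1.2   -0.53] F [ 0.8  0.3 -5.1] gap 13.1
[[0.07, 0.89, -0.07, 0.02], [0.07, 0.89, -0.07, 0.0], [0.07, 0.89, -0.07, 0.0], [0.07, 0.89, -0.07, 0.0], [0.07, 0.89, -0.07, 0.0], [0.07, 0.89, -0.07, 0.0], [0.07, 0.89, -0.07, 0.0], [0.07, 0.89, -0.07, 0.0], [0.07, 0.89, -0.07, 0.0], [0.07, 0.89, -0.07, 0.0]]
[[0.07, 0.89, -0.07, 0.0], [0.07, 0.89, -0.07, 0.0], [0.07, 0.89, -0.07, 0.0], [0.07, 0.89, -0.07, 0.0], [0.07, 0.89, -0.07, 0.0], [0.07, 0.89, -0.07, 0.0], [0.07, 0.89, -0.07, 0.0], [0.07, 0.89, -0.07, 0.0], [0.07, 0.89, -0.07, 0.0], [0.07, 0.89, -0.07, 0.0]]
[[0.07, 0.89, -0.07, 0.0], [0.07, 0.89, -0.07, 0.0], [0.07, 0.89, -0.07, 0.0], [0.07, 0.89, -0.07, 0.0], [0.07, 0.89, -0.07, 0.0], [0.07, 0.89, -0.07, 0.0], [0.07, 0.89, -0.07, 0.0], [0.07, 0.89, -0.07, 0.0], [0.0, 0.04, 0.0, 0.0]]
```

View pics/s8.png

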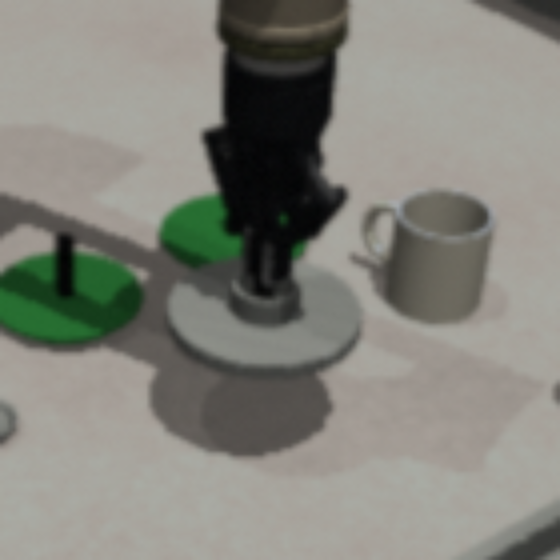

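```bash
python3 -m pendant '[[[0.03,0.3,-0.4,0],[0.05,0.45,-0.35,0],[0.05,0.6,-0.3,0],[0.06,0.7,-0.2,0],[0.06,0.8,-0.1,0],[0.06,0.8,-0.08,0],[0.06,0.8,-0.06,0],[0.06,0.8,-0.06,0],[0.06,0.8,-0.06,0],[0.06,0.8,-0.06,0]]]';python3 -m pendant '[[[0.06,0.8,-0.06,0],[0.06,0.8,-0.06,0],[0.06,0.8,-0.06,0],[0.06,0.8,-0.06,0],[0.06,0.8,-0.06,0],[0.06,0.8,-0.06,0],[0.06,0.8,-0.06,0],[0.06,0.8,-0.06,0],[0.06,0.8,-0.06,0],[0.06,0.8,-0.06,0]]]'; python3 plan.py 534.3 -280 170 -0.6 16
```

```text
time: 25.07
tool_pos: [507.9, 72.4, 175.2]
tcp_rot: [179.5, -1.4, -0.5]
ft_force: [-0.8, -0.4, -4.3]
finger_gap: 13.4
time: 25.9
tool_pos: [511.3, -107.8, 190.0]
tcp_rot: [179.4, -1.1, -0.9]
ft_force: [0.5, 0.5, -5.1]
finger_gap: 13.3
t 25.9 [ 511.3 -107.8  190. ] [179.39  -1.07  -0.89] F [ 0.5  0.5 -5.1] gap 13.3
[[0.12, 0.79, 0.09, -0.06], [0.11, 0.79, 0.09, 0.0], [0.11, 0.79, 0.09, 0.0], [0.11, 0.79, 0.09, 0.0], [0.11, 0.79, 0.09, 0.0], [0.11, 0.79, 0.09, 0.0], [0.11, 0.79, 0.09, 0.0], [0.11, 0.79, 0.09, 0.0], [0.11, 0.79, 0.09, 0.0], [0.11, 0.79, 0.09, 0.0]]
[[0.11, 0.73, 0.09, 0.0]]
```

```bash
python3 -m pendant '[[[0.15,0.8,0,0],[0.15,0.8,0,0],[0.15,0.8,0,0],[0.15,0.8,0,0],[0.15,0.8,0.05,0],[0.15,0.8,0.05,0],[0.15,0.8,0.05,0],[0.13,0.7,0.05,0],[0.1,0.6,0,0],[0.1,0.4,0,0]]]'; python3 -m pendant '[[[0.06,0.2,0,0],[0.04,0.1,0,0],[0,0,0,0],[0,0,0,0],[0,0,0,0],[0,0,0,0],[0,0,0,0],[0,0,0,0],[0,0,0,0],[0,0,0,0]]]';python3 plan.py 534.3 -280 145 -0.6 16
python3 - <<'E'
from h import *
im=snapshot("scene"); cv2.imwrite("pics/s9.png",cv2.resize(im[150:310,150:310,::-1],None,fx=3.75,fy=3.75))
im=snapshot("wrist"); cv2.imwrite("pics/w9.png",im[:,:,::-1])
E
```

```text
time: 26.73
tool_pos: [527.4, -273.8, 188.3]
tcp_rot: [179.3, -0.7, -1.4]
ft_force: [-0.5, -0.5, -4.8]
finger_gap: 13.6
time: 27.57
tool_pos: [529.4, -278.9, 188.4]
tcp_rot: [179.4, -0.7, -1.3]
ft_force: [-0.2, -0.4, -4.6]
finger_gap: 13.5
t 27.57 [ 529.4 -278.9  188.4] [179.43  -0.65  -1.28] F [-0.2 -0.4 -4.6] gap 13.5
[[0.09, 0.02, 0.79, -0.15], [0.09, 0.02, 0.79, 0.0], [0.07, 0.01, 0.58, 0.0]]
```

View pics/s9.png

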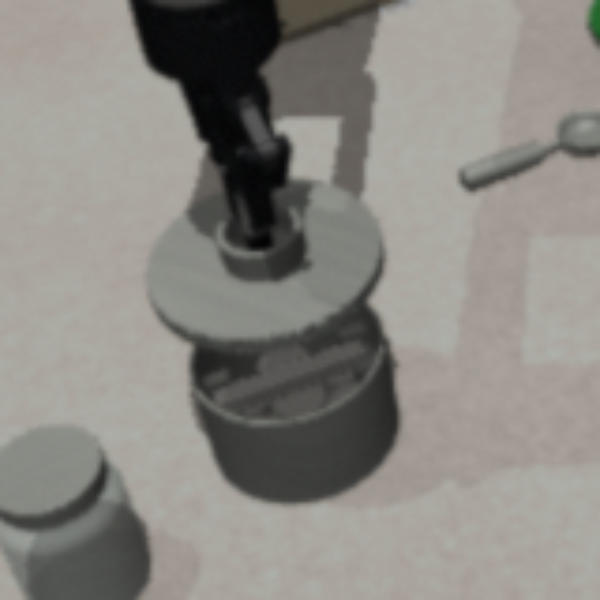

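View pics/w9.png

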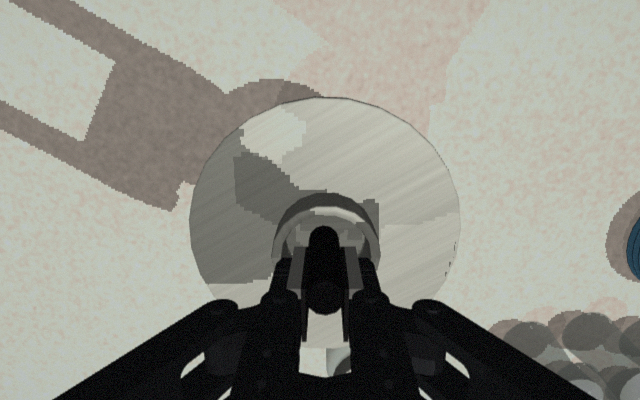

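Run:
```python
from h import *
c=calibration("wrist");H=c["hand_eye"]
im=cv2.imread("pics/w9.png"); cv2.imwrite("pics/w9z.png",cv2.resize(im[180:330,260:390],None,fx=4,fy=4,interpolation=cv2.INTER_CUBIC))
for uv,z in [((325,297),-26),((325,300),-26),((326,240),6)]:
    d=H[:3,:3]@np.linalg.solve(c["mtx"],[uv[0],uv[1],1]); o=H[:3,3]; print(uv,o+d*(z-o[2])/d[2])
```

```text
(325, 297) [  0.33354046  -1.44221662 -26.        ]
(325, 300) [  0.33644994  -0.13198859 -26.        ]
(326, 240) [  0.80188059 -10.31373768   6.        ]
```

View pics/w9z.png

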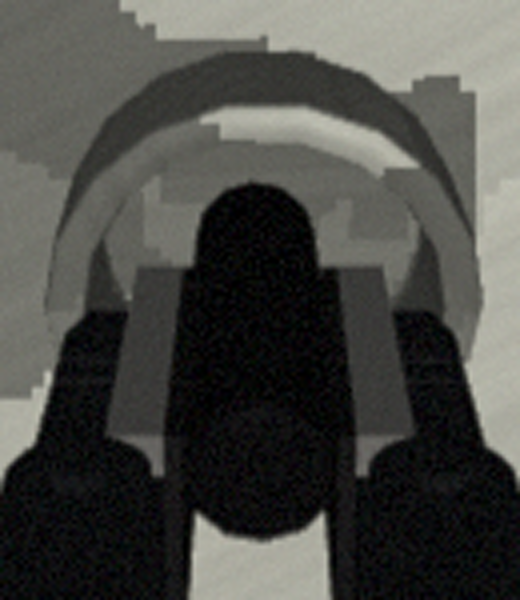

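```bash
python3 -m pendant '[[[0.08,0.03,0.2,0],[0.08,0.03,0.35,0],[0.05,0.03,0.4,0],[0.03,0.02,0.4,0],[0,0,0.4,0],[0,0,0.35,0],[0,0,0.2,0],[0,0,0.1,0],[0,0,0,0],[0,0,0,0]]]';python3 plan.py 535 -281.7 114 -0.6 16
python3 - <<'E'
from h import *
im=snapshot("scene"); cv2.imwrite("pics/s10.png",cv2.resize(im[150:310,150:310,::-1],None,fx=3.75,fy=3.75))
E
```

```text
time: 28.5
tool_pos: [533.9, -281.6, 132.4]
tcp_rot: [179.5, -0.4, -1.3]
ft_force: [0.0, 0.1, -4.2]
finger_gap: 13.4
t 28.5 [ 533.9 -281.6  132.4] [179.55  -0.44  -1.32] F [ 0.   0.1 -4.2] gap 13.4
[[0.05, 0.0, 0.8, -0.16], [0.01, 0.0, 0.12, 0.0]]
```

View pics/s10.png

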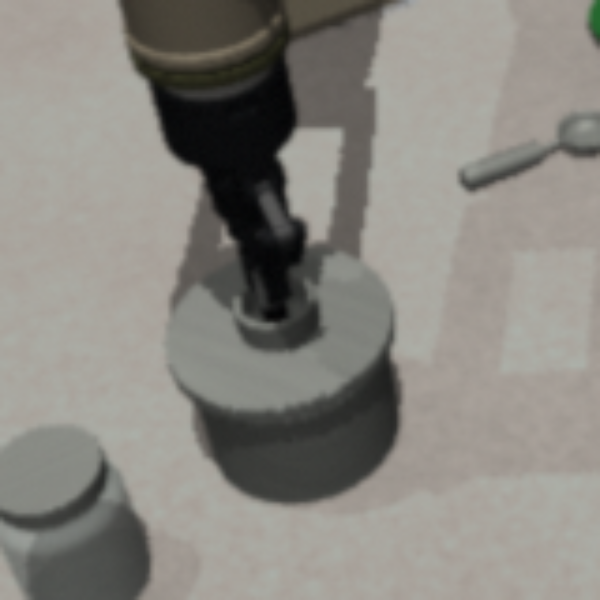

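Aligned by eye. Lower slowly, watching the force.

```bash
python3 -m pendant '[[[0.03,0,0.1,0],[0.02,0,0.1,0],[0,0,0.1,0],[0,0,0.1,0],[0,0,0.08,0],[0,0,0.08,0],[0,0,0.05,0],[0,0,0,0],[0,0,0,0],[0,0,0,0]]]';python3 plan.py 535 -281.7 114 -0.6 16
```

```text
time: 29.38
tool_pos: [536.4, -282.4, 121.3]
tcp_rot: [179.4, -0.6, -1.3]
ft_force: [-0.2, 0.3, -5.4]
finger_gap: 13.3
t 29.38 [ 536.4 -282.4  121.3] [179.43  -0.64  -1.31] F [-0.2  0.3 -5.4] gap 13.3
[[-0.07, -0.03, 0.37, -0.16]]
```

```bash
python3 -m pendant '[[[-0.03,0,0.06,0],[-0.03,0,0.06,0],[0,0,0.06,0],[0,0,0.05,0],[0,0,0.05,0],[0,0,0,0],[0,0,0,0],[0,0,0,0],[0,0,0,0],[0,0,0,0]]]';python3 plan.py 535 -281.7 114 -0.6 16
```

```text
time: 30.22
tool_pos: [535.8, -282.0, 118.2]
tcp_rot: [179.4, -0.7, -1.3]
ft_force: [-0.4, 1.6, -1.6]
finger_gap: 13.4
t 30.22 [ 535.8 -282.   118.2] [179.42  -0.74  -1.29] F [-0.4  1.6 -1.6] gap 13.4
[[-0.04, -0.02, 0.21, -0.15]]
```

```bash
python3 -m pendant '[[[-0.03,-0.05,0.06,0],[0,-0.03,0.06,0],[0,0,0.05,0],[0,0,0.05,0],[0,0,0,0],[0,0,0,0],[0,0,0,0],[0,0,0,0],[0,0,0,0],[0,0,0,0]]]';python3 plan.py 535 -281.7 114 -0.6 16
python3 - <<'E'
from h import *
im=snapshot("scene"); cv2.imwrite("pics/s11.png",cv2.resize(im[200:310,170:290,::-1],None,fx=5,fy=5))
E
```

```text
time: 31.05
tool_pos: [535.6, -280.8, 113.7]
tcp_rot: [179.4, -0.8, -1.3]
ft_force: [-0.7, 0.7, -1.4]
finger_gap: 13.6
t 31.05 [ 535.6 -280.8  113.7] [179.38  -0.78  -1.3 ] F [-0.7  0.7 -1.4] gap 13.6
[[-0.03, 0.04, -0.01, -0.15]]
```

View pics/s11.png

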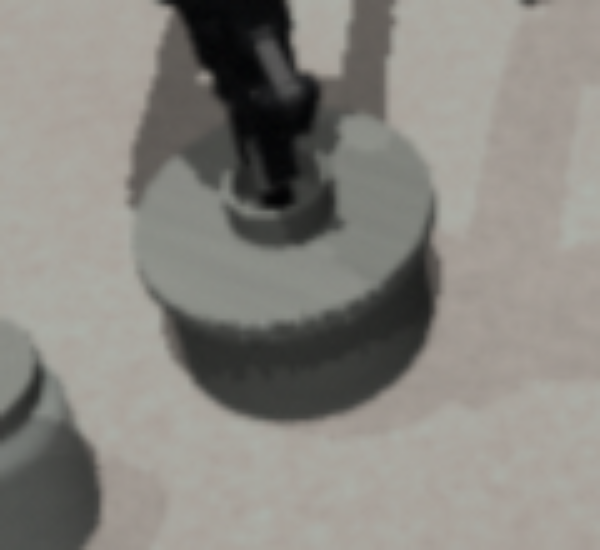

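```bash
python3 -m pendant '[[[0,0,0.05,0],[0,0,0.05,0],[0,0,0,0],[0,0,0,0],[0,0,0,0],[0,0,0,0],[0,0,0,0],[0,0,0,0],[0,0,0,0],[0,0,0,0]]]';python3 plan.py 535 -281.7 114 -0.6 16
```

```text
time: 31.93
tool_pos: [535.7, -281.1, 113.7]
tcp_rot: [179.4, -0.8, -1.3]
ft_force: [-0.7, 0.0, -0.7]
finger_gap: 13.6
t 31.93 [ 535.7 -281.1  113.7] [179.36  -0.8   -1.31] F [-0.7  0.  -0.7] gap 13.6
[[-0.03, 0.03, -0.01, -0.15]]
```

```bash
python3 -m pendant '[[[0,0,0,0],[0,0,0,0],[0,0,0,0],[0,0,0,0],[0,0,0,0],[0,0,0,0],[0,0,0,0],[0,0,-0.3,0],[0,0,-0.5,0],[0,0,-0.7,0]]]' -0.2 30;python3 plan.py 535 -281.7 114 -0.6 16
```

```text
time: 32.77
tool_pos: [534.9, -280.6, 143.6]
tcp_rot: [179.4, -0.7, -1.3]
ft_force: [-0.2, -0.7, -1.2]
finger_gap: 34.1
t 32.77 [ 534.9 -280.6  143.6] [179.39  -0.74  -1.31] F [-0.2 -0.7 -1.2] gap 34.1
[[0.0, 0.03, 0.8, -0.15], [0.0, 0.03, 0.68, 0.0]]
```

```bash
python3 -m pendant '[[[0,0,-0.7,0],[0,0,-0.7,0],[0,0,-0.6,0],[0,0,-0.4,0],[0,0,-0.2,0],[0,0,0,0],[0,0,0,0],[0,0,0,0],[0,0,0,0],[0,0,0,0]]]' 0.9 30
python3 - <<'E'
from h import *
s=sense(); print(s["tool_pos"],s["tcp_rot"],s["finger_gap"]); np.save("bw.npy",np.r_[s["tool_pos"],s["tcp_rot"]])
im=snapshot("wrist"); cv2.imwrite("pics/w12.png",im[:,:,::-1])
im=snapshot("scene"); cv2.imwrite("pics/s12r.png",im[:,:,::-1]); cv2.imwrite("pics/s12.png",cv2.resize(im[170:300,160:300,::-1],None,fx=4.5,fy=4.5))
E
```

```text
time: 33.6
tool_pos: [535.5, -280.7, 205.1]
tcp_rot: [179.2, -1.0, -1.3]
ft_force: [-0.2, -0.9, -0.1]
finger_gap: 81.2
[ 535.52986585 -280.74151685  205.12211118] [179.20291284  -1.04719729  -1.30097169] 81.20966658225487
```

View pics/w12.png

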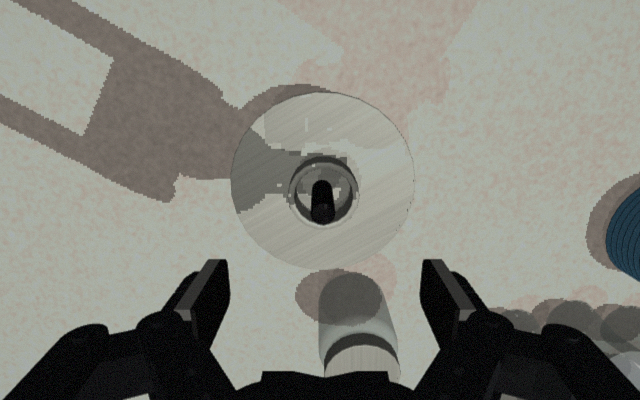

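View pics/s12.png

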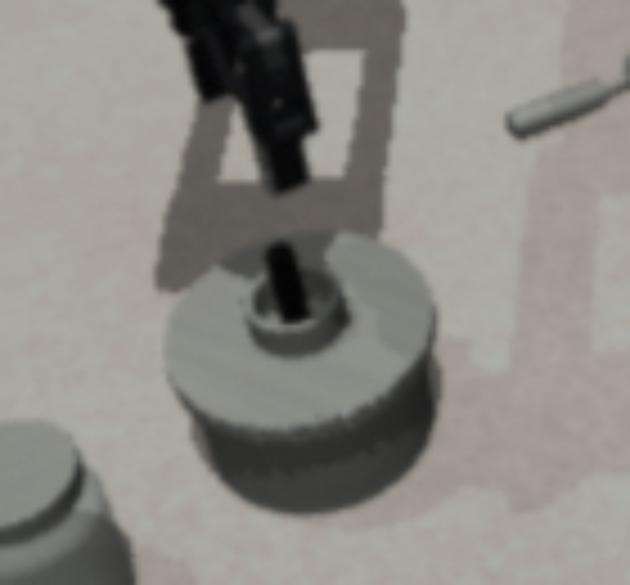

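Run:
```python
from h import *
b=np.load("bw.npy"); tool=(b[:3],b[3:])
im=cv2.imread("pics/w12.png"); cv2.imwrite("pics/w12z.png",cv2.resize(im[85:275,225:420],None,fx=3,fy=3,interpolation=cv2.INTER_CUBIC))
im=cv2.imread("pics/s12r.png"); cv2.imwrite("pics/s12z.png",cv2.resize(im[215:290,190:265],None,fx=8,fy=8,interpolation=cv2.INTER_CUBIC))
for x,y in ((534.4,-280.3),(533,-279)):
  print("pred knob seated",proj("wrist",[x,y,140],tool),proj("scene",[x,y,140]),"collar",proj("wrist",[x,y,108],tool),proj("scene",[x,y,108]))
```

```text
pred knob seated [320.61570754 213.63728761] [221.46895211 224.61948019] collar [320.28496498 197.46108073] [223.84210687 234.21811066]
pred knob seated [318.32230571 211.75051613] [221.73200284 224.05013644] collar [318.27044228 195.77659462] [224.09613658 233.64668783]
```

View pics/w12z.png

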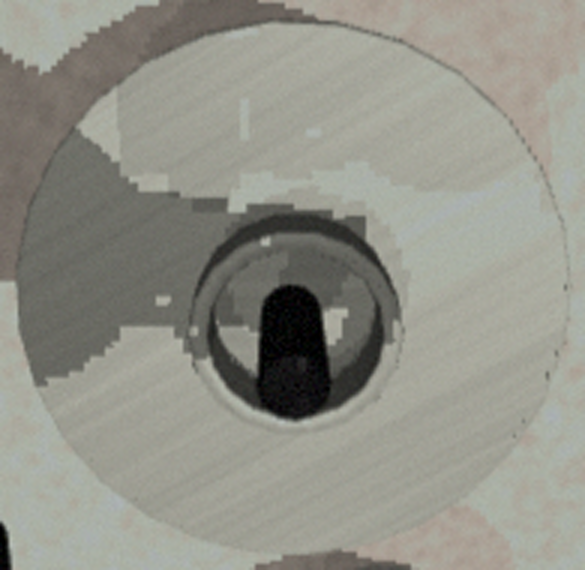

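View pics/s12z.png

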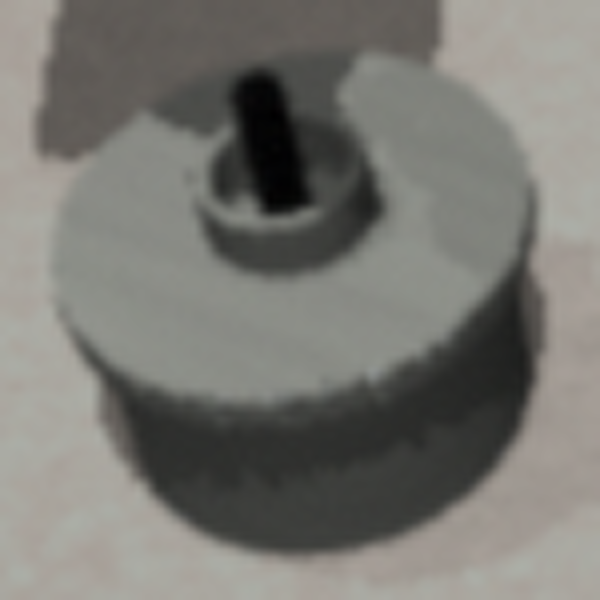

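Run:
```python
from h import *
b=np.load("bw.npy"); tool=(b[:3],b[3:])
u=lambda x,y:((x+.5)/3-.5+225,(y+.5)/3-.5+85)
def fit(pts,z):
    h=np.array([onz("wrist",u(*p),z,tool)[:2] for p in pts])
    A=np.c_[2*h,np.ones(len(h))]; s=np.linalg.lstsq(A,(h**2).sum(1),rcond=None)[0]; return s[:2],np.sqrt(s[2]+s[0]**2+s[1]**2)
plate=[(17,290),(568,286),(290,20),(290,552),(80,125),(510,130),(90,460),(490,460)]
for z in (76,81,86,91,96): print(z,fit(plate,z))
ring=[(190,330),(403,330),(297,432)]
for z in (98,108,118): print(z,fit(ring,z))
for x,y in ((534.4,-280.3),(537,-280)):
  c=np.array([x,y,108.]); P=np.array([proj("scene",c+[26*np.cos(a),26*np.sin(a),0]) for a in np.radians(range(0,360,5))]); Q=(P-[190,215])*8
  print(Q.min(0),Q.max(0)); c[2]=86; P=np.array([proj("scene",c+[72*np.cos(a),72*np.sin(a),0]) for a in np.radians(range(0,360,5))]); Q=(P-[190,215])*8; print("plate",Q.min(0),Q.max(0))
```

```text
76 (array([ 536.24278306, -282.22685239]), np.float64(72.65429858286888))
81 (array([ 536.21631292, -280.723035  ]), np.float64(71.30281907293114))
86 (array([ 536.18984277, -279.2192176 ]), np.float64(69.95133956299664))
91 (array([ 536.16337262, -277.71540021]), np.float64(68.59986005306239))
96 (array([ 536.13690248, -276.21158282]), np.float64(67.24838054312795))
98 (array([ 536.83722784, -282.55504111]), np.float64(26.299742708620975))
108 (array([ 536.75548176, -279.26599974]), np.float64(25.23409313277578))
118 (array([ 536.67373569, -275.97695838]), np.float64(24.168443556936335))
[182.12489792  92.2440111 ] [358.78842711 217.78424607]
plate [39.90458817 39.70918549] [522.40528724 388.93566088]
[186.61366098  96.71619516] [363.52135915 222.63966054]
plate [44.15496825 43.89505826] [527.31586114 394.17541548]
```

```bash
python3 -m pendant '[[[0.04,-0.02,0.4,0],[0.04,-0.02,0.7,0],[0.03,-0.02,0.8,0],[0.02,0,0.8,0],[0.02,0,0.8,0],[0.02,0,0.7,0],[0,0,0.4,0],[0,0,0.2,0],[0,0,0,0],[0,0,0,0]]]' 0.9;python3 plan.py 536.6 -280 88 -1.3 8
python3 - <<'E'
from h import *
im=snapshot("wrist"); cv2.imwrite("pics/w13.png",im[:,:,::-1])
im=snapshot("scene"); cv2.imwrite("pics/s13.png",cv2.resize(im[170:300,160:300,::-1],None,fx=4.5,fy=4.5))
E
```

```text
time: 34.53
tool_pos: [537.9, -278.6, 94.0]
tcp_rot: [179.5, -0.6, -1.3]
ft_force: [-0.4, -0.5, 0.3]
finger_gap: 80.9
t 34.53 [ 537.9 -278.6   94. ] [179.46  -0.64  -1.3 ] F [-0.4 -0.5  0.3] gap 80.9
[[-0.06, 0.07, 0.3, 0.0]]
```

View pics/w13.png

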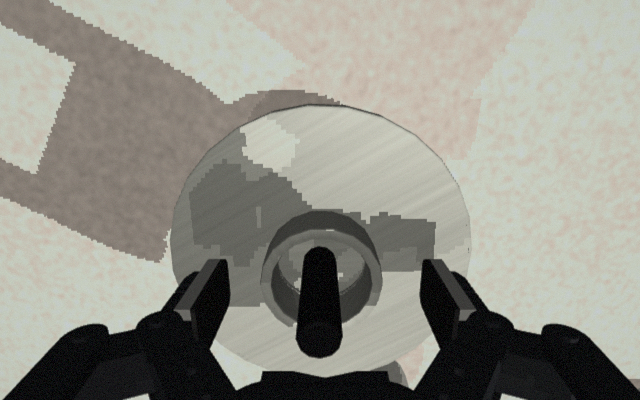

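View pics/s13.png

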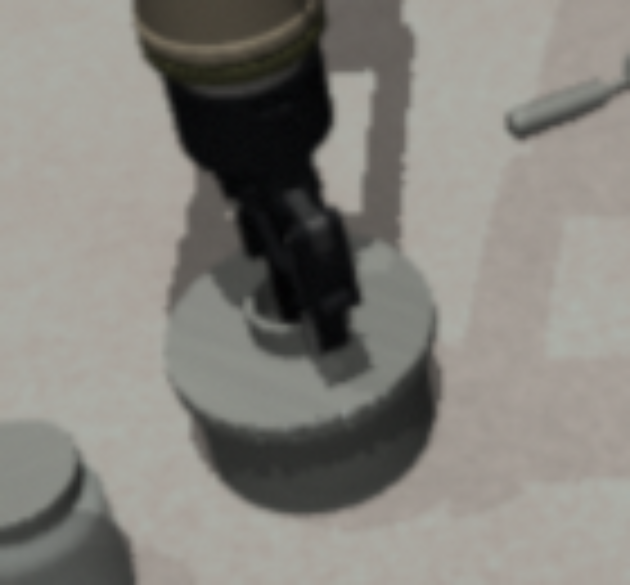

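Run:
```python
from h import *
c=calibration("wrist");H=c["hand_eye"]
for uv in [(261,281),(382,281),(321,281),(321,286),(321,276)]:
    d=H[:3,:3]@np.linalg.solve(c["mtx"],[uv[0],uv[1],1]); o=H[:3,3]; print(uv,(o+d*(-14-o[2])/d[2]).round(1))
```

```text
(261, 281) [-25.9  -1.  -14. ]
(382, 281) [ 23.7  -1.1 -14. ]
(321, 281) [ -1.3  -1.1 -14. ]
(321, 286) [ -1.3   1.3 -14. ]
(321, 276) [ -1.3  -3.4 -14. ]
```

Centred within ~1–2 mm. Shift −1.3 in x, down ~5 mm, then close gently.

```bash
python3 -m pendant '[[[-0.07,0,0.12,0],[0,0,0.12,0],[0,0,0,0],[0,0,0,0],[0,0,0,0],[0,0,0,0],[0,0,0,0],[0,0,0,0],[0,0,0,0],[0,0,0,0]]]' 0.5 30;python3 plan.py 536.6 -280 88 -1.3 8; python3 -m pendant '[[[0,0,0,0],[0,0,0,0],[0,0,0,0],[0,0,0,0],[0,0,0,0],[0,0,0,0],[0,0,0,0],[0,0,0,0],[0,0,0,0],[0,0,0,0]]]' -0.2 50;python3 plan.py 536.6 -280 88 -1.3 8
```

```text
time: 35.47
tool_pos: [539.5, -280.6, 94.3]
tcp_rot: [179.2, -1.1, -1.3]
ft_force: [0.1, 0.2, -0.1]
finger_gap: 64.3
t 35.47 [ 539.5 -280.6   94.3] [179.18  -1.09  -1.3 ] F [ 0.1  0.2 -0.1] gap 64.3
[[-0.15, -0.02, 0.31, 0.0]]
time: 36.3
tool_pos: [538.7, -280.7, 95.0]
tcp_rot: [179.2, -1.0, -1.3]
ft_force: [-1.0, -0.2, 0.7]
finger_gap: 49.9
t 36.3 [ 538.7 -280.7   95. ] [179.18  -0.97  -1.29] F [-1.  -0.2  0.7] gap 49.9
[[-0.1, -0.03, 0.35, 0.0]]
```

```bash
python3 -m pendant '[[[0,0,0,0],[0,0,0,0],[0,0,0,0],[0,0,0,0],[0,0,0.15,0],[0,0,0.2,0],[0,0,0,0],[0,0,0,0],[0,0,0,0],[0,0,0,0]]]' 0.5 30;python3 plan.py 537.5 -280 88 -1.3 8
```

```text
time: 37.13
tool_pos: [538.8, -280.5, 86.4]
tcp_rot: [179.2, -1.0, -1.3]
ft_force: [-0.3, 1.2, 0.7]
finger_gap: 64.1
t 37.13 [ 538.8 -280.5   86.4] [179.21  -0.96  -1.29] F [-0.3  1.2  0.7] gap 64.1
[[-0.06, -0.02, -0.08, 0.0]]
```

```bash
python3 -m pendant '[[[-0.06,0,-0.05,0],[0,0,0,0],[0,0,0,0],[0,0,0,0],[0,0,0,0],[0,0,0,0],[0,0,0,0],[0,0,0,0],[0,0,0,0],[0,0,0,0]]]' -0.3 60;python3 plan.py 537.5 -280 88 -1.3 8
python3 - <<'E'
from h import *
im=snapshot("wrist"); cv2.imwrite("pics/w14.png",im[:,:,::-1])
im=snapshot("scene"); cv2.imwrite("pics/s14.png",cv2.resize(im[170:300,160:300,::-1],None,fx=4.5,fy=4.5))
E
```

```text
time: 37.97
tool_pos: [537.6, -280.5, 88.0]
tcp_rot: [179.2, -1.0, -1.3]
ft_force: [-0.0, 0.3, -0.1]
finger_gap: 50.5
t 37.97 [ 537.6 -280.5   88. ] [179.2   -1.    -1.29] F [-0.   0.3 -0.1] gap 50.5
[[-0.01, -0.03, 0.0, 0.0]]
```

View pics/w14.png

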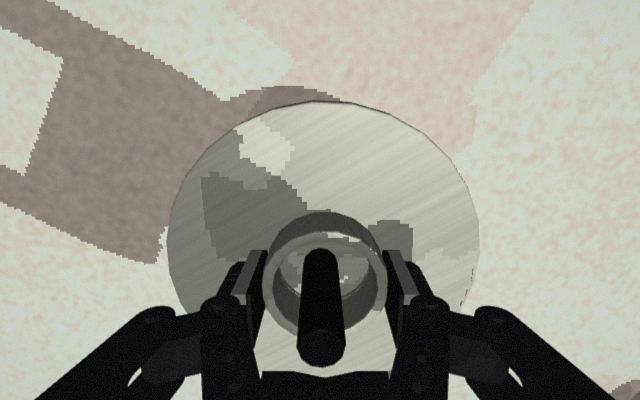

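View pics/s14.png

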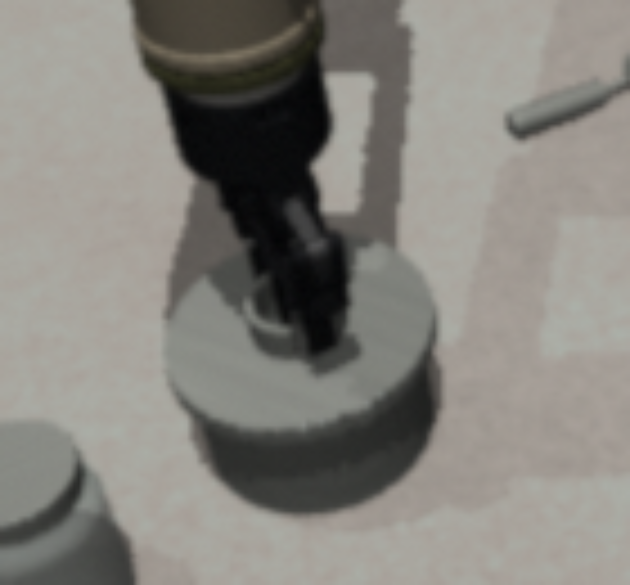

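```bash
python3 -m pendant '[[[0,0,-0.1,0],[0,0,-0.15,0],[0,0,-0.2,0],[0,0,-0.2,0],[0,0,-0.2,0],[0,0,-0.2,0],[0,0,-0.2,0],[0,0,-0.2,0],[0,0,-0.1,0],[0,0,0,0]]]' -0.3 60;python3 plan.py 537.5 -280 178 -1.3 8
python3 - <<'E'
from h import *
im=snapshot("scene"); cv2.imwrite("pics/s15.png",cv2.resize(im[170:300,160:300,::-1],None,fx=4.5,fy=4.5))
E
```

```text
time: 38.9
tool_pos: [536.6, -279.9, 122.0]
tcp_rot: [179.2, -0.9, -1.3]
ft_force: [-0.8, -0.1, -1.3]
finger_gap: 50.0
t 38.9 [ 536.6 -279.9  122. ] [179.23  -0.95  -1.29] F [-0.8 -0.1 -1.3] gap 50.0
[[0.01, 0.0, -0.4, 0.0], [0.01, 0.0, -0.4, 0.0], [0.01, 0.0, -0.4, 0.0], [0.01, 0.0, -0.4, 0.0], [0.01, 0.0, -0.4, 0.0], [0.01, 0.0, -0.4, 0.0], [0.01, 0.0, -0.4, 0.0]]
```

View pics/s15.png

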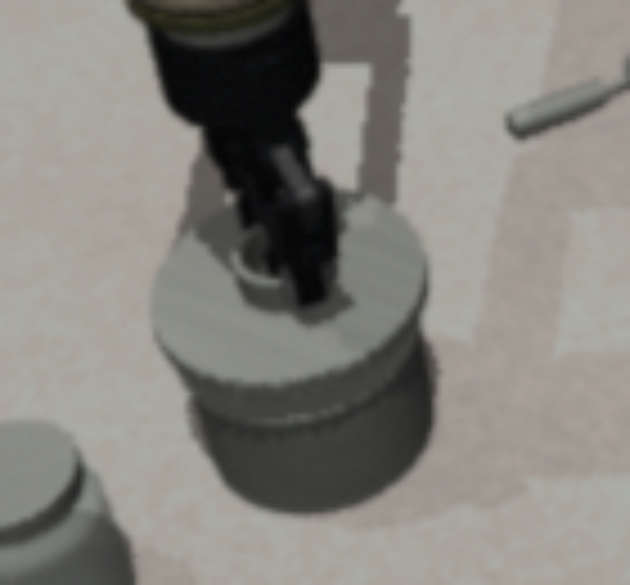

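Outer lid is rising alone with the inner lid seated (lighter flange visible on the tin). Continue up ~55 mm more.

```bash
python3 -m pendant '[[[0.01,0,-0.2,0],[0.01,0,-0.35,0],[0.01,0,-0.4,0],[0.01,0,-0.4,0],[0.01,0,-0.4,0],[0.01,0,-0.4,0],[0.01,0,-0.4,0],[0,0,-0.2,0],[0,0,-0.1,0],[0,0,0,0]]]' -0.3 60;python3 plan.py 537.5 -280 185 -1.3 8
python3 - <<'E'
from h import *
im=snapshot("scene"); cv2.imwrite("pics/s16.png",cv2.resize(im[140:300,150:310,::-1],None,fx=3.75,fy=3.75))
im=snapshot("wrist"); cv2.imwrite("pics/w16.png",im[:,:,::-1])
E
```

```text
time: 39.78
tool_pos: [537.5, -279.2, 186.3]
tcp_rot: [179.2, -1.0, -1.3]
ft_force: [-0.3, 0.3, -2.0]
finger_gap: 50.2
t 39.78 [ 537.5 -279.2  186.3] [179.18  -1.03  -1.29] F [-0.3  0.3 -2. ] gap 50.2
[[0.0, 0.04, 0.06, 0.0]]
```

View pics/s16.png

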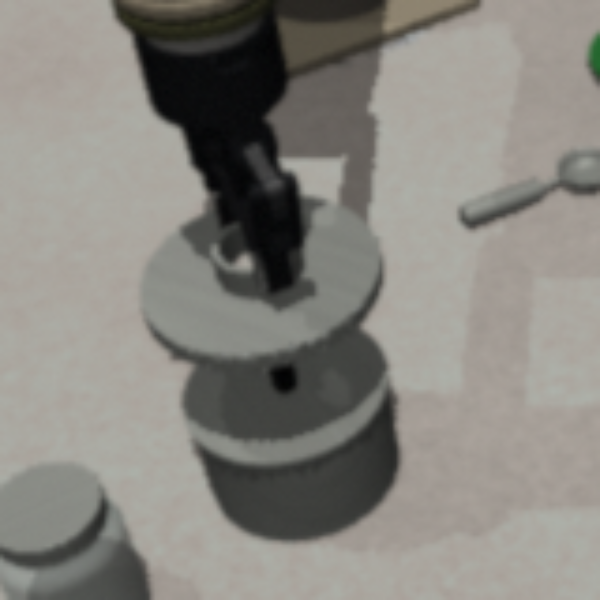

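View pics/w16.png

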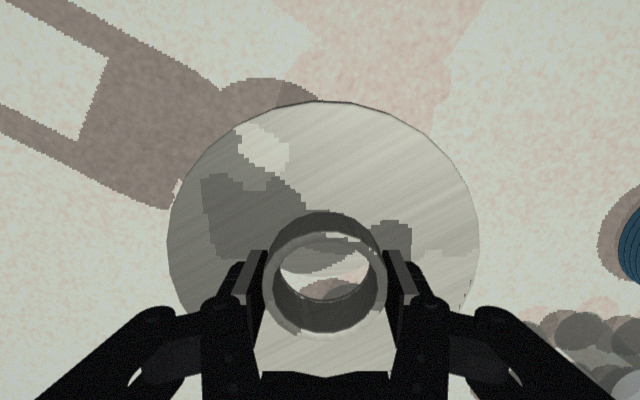

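Run:
```python
from h import *
im=cv2.imread("pics/s16.png")
def circ(x,y,z,r,col):
    P=np.array([proj("scene",[x+r*np.cos(a),y+r*np.sin(a),z]) for a in np.radians(range(0,360,3))]); Q=((P-[150,140])*3.75).astype(np.int32)
    cv2.polylines(im,[Q],True,col,1)
circ(535,-280,83,66,(0,0,255)); circ(535,-280,80,63,(0,255,255)); circ(535,-280,0,63,(0,255,0))
circ(537.5,-279.5,171.3,72,(255,0,0)); circ(535,-280,140,8,(255,0,255))
cv2.imwrite("pics/s16o.png",im)
```

```text
(no output)
```

View pics/s16o.png

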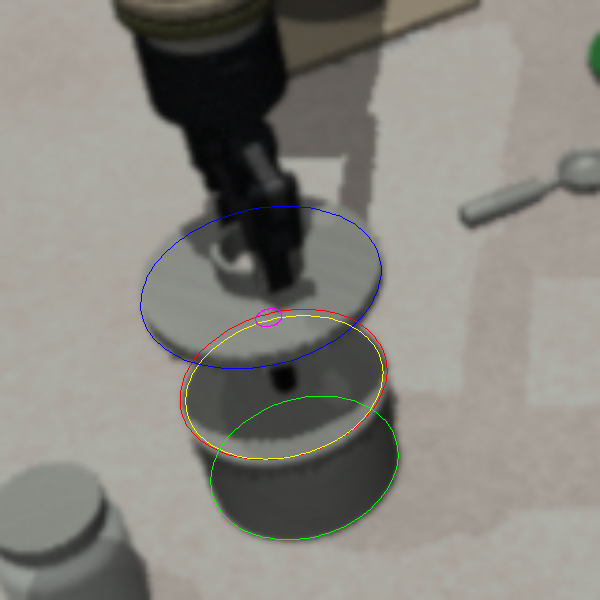

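Run:
```python
from h import *
s=sense(); print(s["time"],s["tool_pos"],s["tcp_rot"],s["ft_force"],s["finger_gap"])
im=snapshot("top"); cv2.imwrite("pics/t17.png",im[:,:,::-1])
```

```text
39.8833 [ 537.15877987 -279.020439    185.32285322] [179.21489071  -0.96951179  -1.29079808] [ 0.8540892   0.85441827 -1.23996327] 49.740248286822755
```

View pics/t17.png

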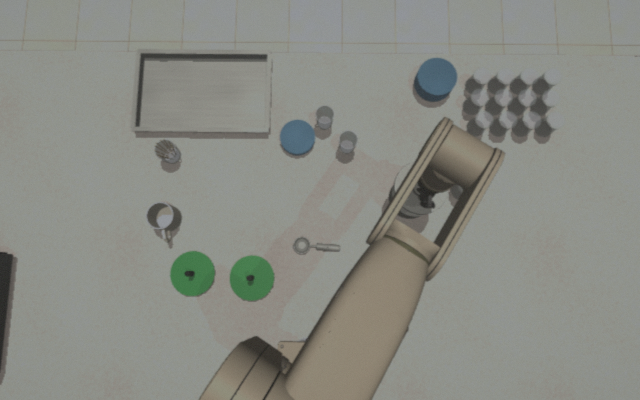

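The bystanders I can see are all in their original places, so I'm handing in.

```bash
python3 -c "
from bench import *
print(hand_in()); s=sense(); print(s['time'],s['tool_pos'],s['finger_gap'])"
```

```text
the job is handed in; nothing more can be done
None
the job is handed in; nothing more can be done
```

I did the whole job in the order asked and handed it in at about 40 s; no verdict was reported.

**What I did**
- **Bar:** I laid it across both brackets and let go. The picture afterwards showed it resting between the cheeks at both ends. The first two grips on the bar were too shallow, so I let go and gripped it again lower before lifting.
- **Lids:** I carried the nested pair over by the knob and lowered them until the gripper stopped moving down, 68 mm above where I had gripped the knob. That matches the seated height, and I let go there. They touched lightly on the way down, so I shifted about 1 mm in y and they went in.
- **Outer lid:** I gripped it by the collar (one regrip, to get deeper) and lifted it about 98 mm. Its lower edge ended about 30 mm above the knob top. I was still holding it over the tin at hand-in.

**Last checks**
- **Inner lid:** an outline drawn at its seated height lined up with the scene picture to within 1–2 pixels, so it looks seated. That small offset is about the size of the calibration error.
- **Outer lid:** the tool was tilted about 1.2°, so the lid should be about that far off level. The grip was steady at about 50 mm.
- **Other things on the counter:** those visible in the last top view had not moved. The jar was almost hidden by the arm in that view, but it stood where it had been in the last scene picture.
- **Forces:** every wrist force reading I printed was below 6 N.

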